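# Fit the insulator spacer and throttle body on the intake manifold

## Task

Lift the brown two-eared insulator spacer up and off its hook on the sloping gasket rack and lay it flat on the manifold's pad, over both studs. Then set the throttle body down gently on top of it over the same two studs, so that the spacer is sandwiched between them with everything flush and ready for the nuts, either way round. Leave the other two hanging plates on their hooks and do not disturb the spray can or the nut dish.

Things in the scene. Friction and masses are not known exactly. Their poses are not given: they have to be found in the camera images.
- spacer: Brown phenolic insulator spacer, rigid, 10 mm thick, 70 g, diamond outline. Middle 60 mm wide (y; straight sides for |x| < 29: grip here), 40 mm bore; tapers to an ear 32 mm wide at each end, 112 mm long (x); a 12 mm stud hole in each ear at x = +-42 mm. Either face, either way round is right. Origin: centre of its back face; z through the thickness (front face at z = 10 mm).
- spacer_mid (a point): Centre of the spacer, 5 mm from its origin along its z; same axes. At the start it hangs on one of the three hooks by the upper edge of its bore, its back against the slat at 45 degrees: x points up the slope, z out of the rack (up and to the rack's front), y level.
- rack: Blue steel gasket rack fixed to the bench, 330 mm wide (y), 210 mm high. Three flat slats 36 mm wide at y = -130, 0, +130 mm slope up at 45 degrees towards its back (+x); its front (-x) faces the robot. Plates overhang the slats sideways with free space behind for fingertips; the cross bars are beyond the plates' ends. Origin on the bench below the middle plate, z up.
- hook1 (a point): Hook of the middle slat (the other two are alike): a 6 mm wire that leaves the slat squarely, then turns up the slope. Site: on the wire's centre line 5 mm out of the slat; rack axes. The upturned tip's inner face is 13 mm out of the slat, its end 10 mm above the wire's top, 19 mm out over all. A plate must rise over 10 mm up along the slat before it can come out. Which plate hangs where changes.
- manifold: Cast aluminium intake manifold on a 190 by 105 mm steel base plate, fixed to the bench: two runners rise to a riser with a flat two-eared pad on top, facing up. Origin on the bench under the pad's centre, x along the two studs, z up.
- pad (a point): Centre of the manifold pad's top face, 118 mm above the bench; x along the studs, z up. The pad is 112 by 54 mm (a little narrower than the spacer) with a 40 mm bore. Two upright steel studs 8 mm thick at x = +-42 mm stand 32 mm above the pad; their last 6 mm taper to a 3 mm tip.
- throttle_body: Aluminium throttle body, 0.65 kg, standing loose on its flange. Flange 10 mm thick, 112 (x) by 58 mm (y), 12 mm stud holes at x = +-42 mm; block above 54 mm wide in y (flat sides: grip here), 56 mm in x, z 10 to 70 mm; round rim up to 82 mm. Black sensor (to x = 50) and brass pulley (to x = -40 mm) at z 30 to 64. Either way round fits. Origin: centre of underside, z up.
- square_plate: Bystander: aluminium plate 74 by 74 by 10 mm with a 40 mm bore, hanging on another hook. Origin and axes as for the spacer.
- round_plate: Bystander: black plastic ring plate 74 mm across, 10 mm thick, with a 40 mm bore, hanging on another hook. Origin and axes as for the spacer.
- spray_can: Bystander: spray can 66 mm across, 200 mm tall, standing on the bench; origin at the centre of its base.
- nut_dish: Bystander: round steel parts dish 100 mm across, 28 mm high; origin at the centre of its base.
There are look-alikes about, which are no part of the job. What is meant by the spacer is not orange or yellow, and is the smaller of those in its own colour.

How it is judged (in metres and radians):
On the way, in this order (a step that is already met when the one before it is completed fails the run):
1. the spacer is in the fingers, clear of its hook and the rack (distance of spacer from where it was at the start of the episode above 0.06 m and contact force between spacer and rack below 0.01 N and contact force between the fingers and spacer above 0.3 N), for 0.1 s.
2. the spacer lies flat on the manifold pad over both studs, let go (z of spacer_mid in the frame of pad between 0.002 and 0.008 m and horizontal distance between spacer_mid and pad below 0.004 m and angle between the x axis of spacer and the x axis of manifold, either way round below 0.08 rad and angle between the z axis of spacer and the z axis of manifold, either way round below 0.05 rad and contact force between the fingers and spacer below 0.01 N), for 0.2 s.
3. the throttle body is lowered in the fingers, over both studs, to within 6 mm of the spacer (not dropped) (z of throttle_body in the frame of pad below 0.016 m and horizontal distance between throttle_body and pad below 0.006 m and contact force between the fingers and throttle_body above 1 N), for 0.1 s.
At the end, for the whole second after the job is handed in: Spacer flat on the pad and throttle body flat on the spacer, both over both studs, within 4 mm of the pad's centre sideways, 0.08 rad in yaw, 0.05 rad in tilt and about 3 mm in height; at rest; other plates within 15 mm of their hooked places, can and dish within 30 mm (z of spacer_mid in the frame of pad between 0.002 and 0.008 m and horizontal distance between each of spacer_mid, throttle_body and pad below 0.004 m and angle between the x axis of each of spacer, throttle_body and the x axis of manifold, either way round below 0.08 rad and angle between the z axis of spacer and the z axis of manifold, either way round below 0.05 rad and z of throttle_body in the frame of pad between 0.0075 and 0.0125 m and angle between throttle_body's own z axis and vertical below 0.05 rad and linear speed of each of throttle_body, spacer below 0.02 m/s and distance of each of square_plate, round_plate from where it was at the start of the episode below 0.015 m and distance of each of spray_can, nut_dish from where it was at the start of the episode below 0.03 m and angle between spray_can's own z axis and vertical below 0.1 rad); the robot touches nothing.
It fails at once if the throttle body is dropped or banged down on the spacer or the manifold (contact force between throttle_body and spacer above 60 N or contact force between throttle_body and manifold above 60 N).
It fails at once if another hanging plate is knocked off its place (distance of any of square_plate, round_plate from where it was at the start of the episode above 0.03 m).
It fails at once if the spray can or nut dish is shoved or the can tipped (distance of any of spray_can, nut_dish from where it was at the start of the episode above 0.05 m or angle between spray_can's own z axis and vertical above 0.3 rad).
It also fails if it takes over 69 s, if anything falls off the work surface, if the arm or the gripper's body presses on something with over 40 N, if the wrist force passes 120 N, or if a joint passes its speed limit or range.

## Robot

A 6-joint arm with a two-finger parallel gripper is mounted at the origin on the work surface. World frame = base frame: x ahead of the robot, y to its left, z up, the work surface at z = 0. Lengths are in m, angles in degrees, forces in N, time in s.
With the tool pointing down it reaches from about 0.4 to 0.825 m from the base axis. Payload 7 kg.
Tool frame: the origin (TCP) lies midway between the tips of the shut fingers; the grasp point (between the pads) lies r.grip_depth behind it (r.grip_depth is the distance from the TCP to the grasp point, in m); z points along the fingers, y is the direction in which the jaws open and shut (so a half turn about z gives the same grasp; the last joint's range is limited). The gripper opens to 88 mm and grips with 3 to 60 N. Pads are 19 mm wide; open, the fingers measure 130 mm over their backs; the gripper's body (78 mm by 193 mm) begins 47 mm behind the grasp point.
Start: joints at [87.668, 20.546, 0.682, 0, -70.136, -16.507], TCP at [0.218, 0.639, 0.227] pointing down, gripper open.
Joint ranges: [-176.03, 176.03], [-82.01, 121.73], [-58.28, 71.71], [-173.87, 95.51], [-174.79, -0.11], [-173.66, 173.66]. Speed limits (degrees/s): [136.94, 136.94, 172.46, 180, 180, 180].

## Interface

Orientations are given as [roll, pitch, yaw] about the fixed x, y, z axes, in that order (R = Rz(yaw) Ry(pitch) Rx(roll)).
In Python, from plant import r, imaging, close_job gives the robot as it stands.
- The arm moves only by the tool step_arm, never from a script. Its argument "commands" is a list of rows, each a list of 2 entries, a list of its own where there are three numbers: the shift along the tool's x, y, z in mm, then the turn about the tool's z in degrees. In form: [[[x, y, z], twist], ...]. A call has 1 to 20 rows; each row shifts and turns the commanded pose from where the row before left it, along the tool's axes as they then stand; what a row does not reach is not made up. A row lasts 1/8 s, in which the tool goes at most 62.5 mm and 10.7 degrees, less where a joint would pass 70% of its speed; a pose out of reach is approached as far as the arm can. A call with a gripper value outside its range is refused whole. "gripper" is the closure, from 0 (fully open) to 1 (shut), set as the call begins (left out, the last holds). The fingers move at their own pace and stop on an object; "grip_force" is the grip in N (left out, the last holds). Time passes only in rows, so rows that do not move let the fingers close. It gives the time, the measured TCP pose, the force and the opening at its end, in the units of the state.
- r.get_state(): the state, without advancing time (a new reading comes with each control period).
- imaging.capture(name): name is "side" or "top"; returns a dict with "img" (420x560x3 uint8, red, green, blue), "z_map" (420x560 float32, m along the optical axis (not along the pixel's ray), 0 where there is no reading), "vfov" (degrees; the focal length in pixels is half the picture's height over the tangent of half this angle, whatever the lens; pixels are square), "cx", "cy" (the principal point, pixels), "D" ([k1, k2, p1, p2, k3] as OpenCV has them; the pictures are not rectified), "extrinsics" (4x4, takes a point from camera to world coordinates). Camera axes: x right, y down, z forward; pixel columns grow to the right and rows downward; lengths in m; the calibration is good to about 2 mm. A picture is of the moment at which its call begins.
- close_job(): hands the job in, once; it reports no verdict.
The state is a dict: "time_s": time; "joints": joint angles; "qd": joint speeds; "joint_torque": joint torques, N m; "tcp_pos": TCP position; "eef_rot": TCP orientation; "contact_force": force on the tool from outside, world axes, zero at the start; "moment": the same for the moment, N m; "gripper_width": finger opening in m.
Only numpy, scipy, OpenCV 4.12 (cv2) and the standard library are available. Lean on these libraries where they do the work, as an engineer would, in place of code of your own. Each camera call takes 0.05 s, during which the arm holds its last target.

## Working session

There is one attempt and no reset: what is moved stays moved. The work goes in short steps, Python scripts to look and compute and a tool call to move; the robot and the scene stay as the last step left them, time stands still between calls to the robot, and variables do not carry over. Pictures are saved under pics/ and viewed, and the job is handed in when it is done.

Besides the shell and the picture viewer there is one more tool, called after "Call:" by a JSON object that holds its "name" and its "arguments". step_arm: Moves the arm, as the interface text tells. Its arguments: {"type":"object","properties":{"commands":{"type":"array","items":{"type":"array"}},"gripper":{"type":"number"},"grip_force":{"type":"number"}},"required":["commands"]}

```bash
ls; mkdir -p pics
cat > h.py <<'E'
import numpy as np, cv2
from plant import r, imaging, close_job
def cam(n):
    c=imaging.capture(n); h=c['img'].shape[0]
    f=h/2/np.tan(np.radians(c['vfov'])/2)
    c['K']=np.array([[f,0,c['cx']],[0,f,c['cy']],[0,0,1.]]); c['T']=np.array(c['extrinsics']); c['D']=np.array(c['D'],float)
    return c
def save(c,fn): cv2.imwrite(fn,c['img'][:,:,::-1])
def rays(c,uv):
    p=cv2.undistortPoints(np.array(uv,float).reshape(-1,1,2),c['K'],c['D']).reshape(-1,2)
    return np.c_[p,np.ones(len(p))]
def onz(c,uv,z):
    d=rays(c,uv)@c['T'][:3,:3].T; o=c['T'][:3,3]
    return o+d*((z-o[2])/d[:,2])[:,None]
def cloud(c):
    h,w=c['z_map'].shape
    u,v=np.meshgrid(np.arange(w),np.arange(h))
    d=rays(c,np.c_[u.ravel(),v.ravel()])*c['z_map'].reshape(-1,1)
    return (d@c['T'][:3,:3].T+c['T'][:3,3]).reshape(h,w,3)
def proj(c,P):
    Ti=np.linalg.inv(c['T']); 
    return cv2.projectPoints(np.array(P,float).reshape(-1,1,3),cv2.Rodrigues(Ti[:3,:3])[0],Ti[:3,3],c['K'],c['D'])[0].reshape(-1,2)
E
python3 - <<'E'
from h import *
for n in('side','top'):
    c=cam(n); save(c,f'pics/{n}0.png'); print(n,c['T'].round(3).tolist(),c['K'][0,0],c['D'])
print(r.get_state(), r.grip_depth)
E
```

```text
pics
side [[-0.963, -0.18, 0.202, 0.346], [-0.271, 0.624, -0.733, 0.698], [0.006, -0.76, -0.65, 0.661], [0.0, 0.0, 0.0, 1.0]] 385.5673212633533 [0.01386461 0.         0.         0.         0.        ]
top [[-0.006, -0.986, 0.168, 0.369], [-1.0, 0.008, 0.012, 0.033], [-0.014, -0.168, -0.986, 0.984], [0.0, 0.0, 0.0, 1.0]] 428.2778390438701 [-0.06938151  0.          0.          0.          0.        ]
{'time_s': 0.1, 'joints': array([ 8.76685641e+01,  2.05862848e+01,  6.38769493e-01, -1.66092255e-02,
       -7.01372688e+01, -1.65083649e+01]), 'qd': array([ 0.00092348, -0.12947404,  0.08503797,  0.06448892, -0.00587313,
        0.07505555]), 'joint_torque': array([-1.51593900e-03, -5.84161305e+01,  2.93755174e+01,  7.01574057e+00,
        1.02307118e-02, -5.73067268e-05]), 'tcp_pos': array([0.21784768, 0.63840773, 0.22572982]), 'eef_rot': array([ 1.79914274e+02, -9.12291064e-03, -1.88454489e+01]), 'contact_force': array([-0.17229399,  0.48078512, -0.66078025]), 'moment': array([-0.00898661,  0.0601492 , -0.08456906]), 'gripper_width': 0.0874363727523693} 0.0188
```

View pics/side0.png

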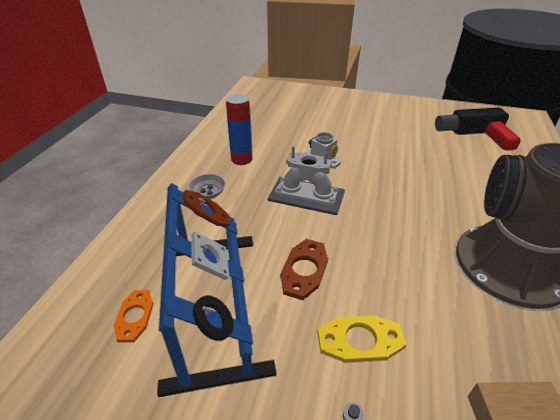

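View pics/top0.png

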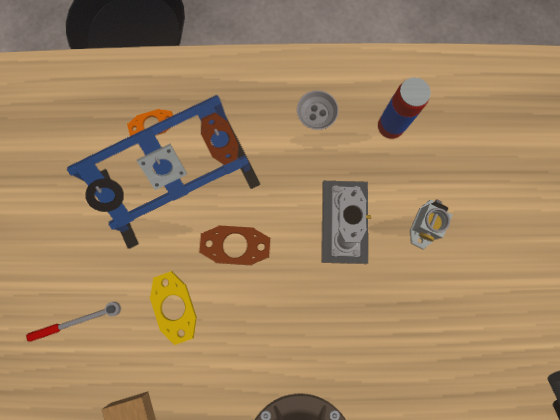

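```bash
cat > m1.py <<'E'
from h import *
c=cam('top'); C=cloud(c); hsv=cv2.cvtColor(c['img'],cv2.COLOR_RGB2HSV)
s=cam('side'); S=cloud(s); hs=cv2.cvtColor(s['img'],cv2.COLOR_RGB2HSV)
print('hsv brown',hsv[125,208],hsv[245,212],'side',hs[203,190],hs[280,290],'wood',hsv[300,300])
for u,v in [(208,125),(228,150),(220,138),(220,160),(212,245),(265,245),(155,160),(100,180),(340,190),(353,214),(440,213),(425,235),(318,90),(415,90),(218,100),(72,170)]:
    print((u,v),C[v,u].round(3),hsv[v,u])
for n,cc in(('top',c),('side',s)):
    im=cc['img']; b=cv2.resize(im[80:260,180:480] if n=='top' else im[80:260,150:380],None,fx=2.6,fy=2.6,interpolation=cv2.INTER_CUBIC); cv2.imwrite(f'pics/{n}z.png',b[:,:,::-1])
E
python3 m1.py
```

```text
hsv brown [ 10 197 105] [ 10 173 115] side [ 10 236  93] [ 10 181 124] wood [ 17 108 187]
(208, 125) [0.667 0.179 0.176] [ 10 197 105]
(228, 150) [0.63  0.145 0.126] [ 10 199 105]
(220, 138) [0.652 0.161 0.139] [110 136 109]
(220, 160) [0.611 0.163 0.118] [ 10 192 106]
(212, 245) [0.441 0.193 0.015] [ 10 173 115]
(265, 245) [0.44  0.073 0.015] [ 10 188 111]
(155, 160) [0.6   0.287 0.163] [ 15  10 106]
(100, 180) [0.558 0.393 0.172] [17 52 44]
(340, 190) [ 0.564 -0.1    0.02 ] [ 15  12 124]
(353, 214) [ 0.495 -0.112  0.11 ] [15 76 47]
(440, 213) [ 0.502 -0.31   0.067] [25 19 79]
(425, 235) [ 0.455 -0.276  0.061] [ 21 173 131]
(318, 90) [ 0.82  -0.057 -0.001] [ 15  65 146]
(415, 90) [ 0.727 -0.229  0.2  ] [ 53   7 149]
(218, 100) [0.714 0.159 0.189] [110 137 108]
(72, 170) [0.575 0.443 0.19 ] [109 154 109]
```

```bash
python3 -c "
import cv2
for n in ('top','side'):
    print(cv2.imread(f'pics/{n}z.png').shape)"
```

```text
(468, 780, 3)
(468, 598, 3)
```

View pics/topz.png

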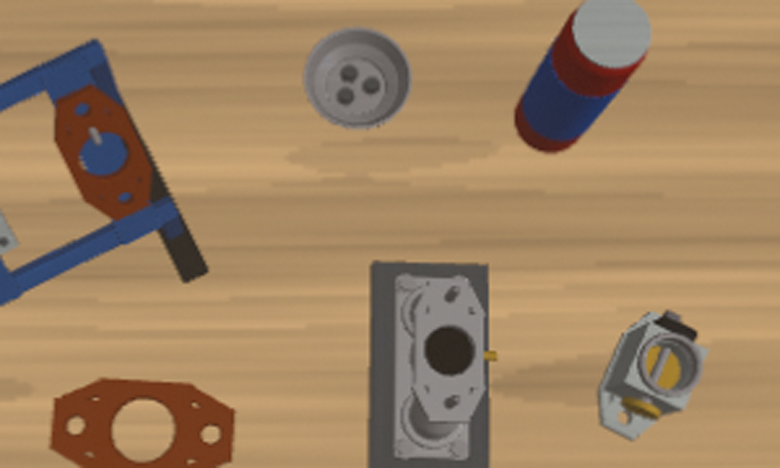

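View pics/sidez.png

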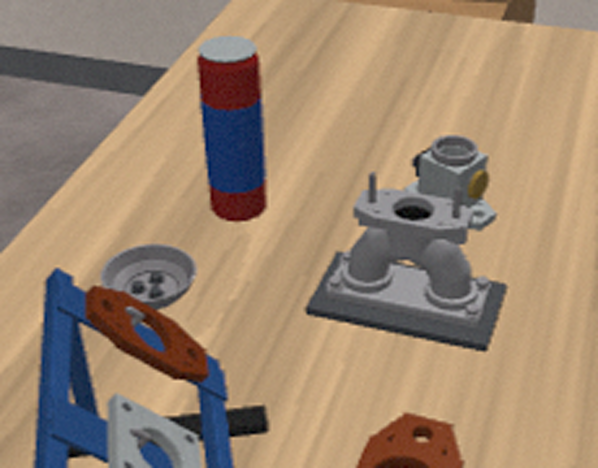

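```bash
cat > m2.py <<'E'
from h import *
def onplane(c,uv,n,d):
    q=rays(c,uv)@c['T'][:3,:3].T; o=c['T'][:3,3]
    return o+q*((d-o@n)/(q@n))[:,None]
def comp(m,uv):
    k,l=cv2.connectedComponents(m.astype(np.uint8),connectivity=4); return l==l[uv[1],uv[0]]
for nm,seed in(('top',(208,125)),('side',(190,203))):
    c=cam(nm); C=cloud(c); h=cv2.cvtColor(c['img'],cv2.COLOR_RGB2HSV).astype(int)
    m=(abs(h[...,0]-10)<6)&(h[...,1]>150)&(h[...,2]<150)&(C[...,2]>0.06)
    m=comp(m,seed); P=C[m]; print(nm,m.sum())
    p=P
    for i in range(6):
        c0=p.mean(0); n=np.linalg.svd(p-c0,full_matrices=False)[2][2]; n*=np.sign(n[2]); res=(P-c0)@n; p=P[abs(res)<(0.004 if i>1 else .008)]
    print('n',n.round(3),'tilt',np.degrees(np.arccos(n[2])).round(2),'yaw of -n',np.degrees(np.arctan2(-n[1],-n[0])).round(2),len(p),'rms',res[abs(res)<.004].std())
    # ideal in-plane axes
    yaw=np.arctan2(-n[1],-n[0]); 
    mm=np.zeros(m.shape,np.uint8); mm[m]=1; mm[(abs((C-c0)@n)>.004)]=0
    cnt=max(cv2.findContours(mm,cv2.RETR_EXTERNAL,cv2.CHAIN_APPROX_NONE)[0],key=len).reshape(-1,2)
    W=onplane(c,cnt,n,c0@n)
    y=np.cross([0,0,1],-n*[1,1,0]); y/=np.linalg.norm(y); x=np.cross(y,n)
    L=np.c_[W@x,W@y].astype(np.float32); L0=L.mean(0)
    rc=cv2.minAreaRect(((L-L0)*1000).astype(np.float32)); cc=np.array(rc[0])/1000+L0
    print('rect',rc[1],rc[2],'centre front',(cc[0]*x+cc[1]*y+(c0@n)*n).round(4),'x',x.round(3),'y',y.round(3))
    print(' ext x',np.ptp(L[:,0]),'y',np.ptp(L[:,1]), 'mid', [(L[:,0].max()+L[:,0].min())/2-cc[0], (L[:,1].max()+L[:,1].min())/2-cc[1]])
    # pad
    for lo,hi,name,box in ((.112,.123,'pad',(-.2,-.05,.4,.62)),(.0,.03,'base',(-.25,-.02,.35,.65)),(.076,.09,'rim',(-.4,-.2,.4,.62)),(.064,.075,'blk',(-.4,-.2,.4,.62)),(.004,.016,'flange',(-.4,-.22,.38,.62)),(.19,.21,'can',(-.35,-.15,.6,.85)),(.015,.04,'dish',(-.15,.05,.6,.85))):
        q=(C[...,2]>lo)&(C[...,2]<hi)&(C[...,1]>box[0])&(C[...,1]<box[1])&(C[...,0]>box[2])&(C[...,0]<box[3])
        if name=='base': q&=(h[...,1]<90)
        if q.sum()<20: print(name,'none'); continue
        Q=C[q]; rr=cv2.minAreaRect((Q[:,:2]*1000).astype(np.float32)); print(name,q.sum(),np.round(rr[0],1),np.round(rr[1],1),round(rr[2],1),'z',np.median(Q[:,2]).round(4))
E
python3 m2.py
```

```text
top 935
n [ 0.435 -0.901  0.008] tilt 89.52 yaw of -n 115.76 89 rms 0.0022517089807925065
rect (16.165096282958984, 0.1439685821533203) 18.621740341186523 centre front [0.3702 0.0338 0.9806] x [-0.004  0.008  1.   ] y [-0.901 -0.435  0.   ]
 ext x 0.015318811 y 0.005161822 mid [np.float64(2.2956848144572994e-05), np.float64(-6.821513175964133e-05)]
pad 996 [ 493.4 -109.7] [ 56.4 111.6] 87.3 z 0.118
base 2030 [ 494.7 -109.5] [104.  192.6] 87.7 z 0.0112
rim 198 [ 485.9 -298. ] [51.  50.7] 40.4 z 0.0815
blk 261 [ 482. -296.] [54.5 72.2] 62.9 z 0.0697
flange 379 [ 499.2 -308.4] [237.1 175.5] 0.5 z 0.0092
can 748 [ 724.1 -227.3] [60.3 60. ] 78.2 z 0.1997
dish 523 [756.5 -51.7] [97.4 95.8] 86.9 z 0.0238
side 742
n [-0.643 -0.291  0.708] tilt 44.9 yaw of -n 24.34 596 rms 0.001372567592510708
rect (110.62904357910156, 64.2604751586914) 0.2610776126384735 centre front [0.6458 0.1656 0.1474] x [0.645 0.292 0.706] y [-0.412  0.911  0.   ]
 ext x 0.11060858 y 0.06432953 mid [np.float64(6.111145019527253e-05), np.float64(4.9910306930536774e-05)]
pad 452 [ 494.2 -107. ] [ 59.5 112.9] 85.5 z 0.1166
base 1532 [ 495.3 -132.6] [219.1 284.3] 86.8 z 0.0106
rim 79 [ 486.1 -295. ] [50.3 51.7] 71.4 z 0.0799
blk 150 [ 486.2 -295.5] [58.6 58.2] 65.3 z 0.0689
flange 93 [ 483.7 -300.9] [ 46.5 112.5] 62.5 z 0.0081
can 233 [ 723.4 -226.3] [59.1 61.8] 11.0 z 0.198
dish 292 [754.8 -52.6] [92.6 97.5] 79.9 z 0.0225
```

```bash
sed -i "s/&(C\[...,2\]>0.06)/\&(C[...,2]>0.06)\&(C[...,2]<0.25)/" m2.py; python3 m2.py | sed -n 1,5p
python3 - <<'E'
from h import *
yaw=np.radians(24.5); c0=np.array([.6458,.1656])
ex=np.array([np.cos(yaw),np.sin(yaw)]); ey=np.array([-ex[1],ex[0]])
for n in('top','side'):
    c=cam(n);C=cloud(c);h=cv2.cvtColor(c['img'],cv2.COLOR_RGB2HSV)
    m=(h[...,0]>100)&(h[...,0]<125)&(h[...,1]>90)&(C[...,2]>.05)&(C[...,2]<.25)
    P=C[m]; a=(P[:,:2]-c0)@ex; b=(P[:,:2]-c0)@ey
    k=(a<.14)&(a>-.15)&(b>-.1)&(b<.35)
    P=P[k];a=a[k];b=b[k]
    print(n,'b ext',np.percentile(b,[0.5,50,99.5]).round(3))
    for z in np.arange(.05,.22,.01):
        q=(P[:,2]>z)&(P[:,2]<z+.01)&(abs(b)<.09)
        if q.sum()>3: print(z.round(3),q.sum(),'a',np.percentile(a[q],[1,50,99]).round(3),'b',np.percentile(b[q],[1,99]).round(3))
    top=P[:,2]>.17; Q=P[top]; rr=cv2.minAreaRect((Q[:,:2]*1000).astype(np.float32));print(rr)
E
```

```text
top 934
n [-0.637 -0.314  0.704] tilt 45.27 yaw of -n 26.25 919 rms 0.001455289596223185
rect (58.60680389404297, 111.85122680664062) 89.90862274169922 centre front [0.6464 0.1601 0.1477] x [0.631 0.311 0.71 ] y [-0.442  0.897  0.   ]
 ext x 0.111822605 y 0.05869566 mid [np.float64(1.2269020081001614e-06), np.float64(-1.6651153564584131e-06)]
pad 1004 [ 493.6 -110.2] [ 57.2 111.5] 86.6 z 0.1179
top b ext [-0.036  0.132  0.287]
0.05 8 a [-0.05  -0.049 -0.048] b [-0.04  -0.029]
0.06 5 a [-0.05  -0.05  -0.049] b [-0.038 -0.026]
0.07 73 a [-0.055 -0.051 -0.034] b [-0.04   0.087]
0.08 368 a [-0.055 -0.047 -0.037] b [-0.039  0.089]
0.09 60 a [-0.049 -0.043  0.   ] b [-0.031  0.012]
0.1 10 a [-0.028 -0.026  0.057] b [-0.036 -0.003]
0.11 4 a [0.056 0.056 0.058] b [-0.035 -0.03 ]
0.12 33 a [-0.009 -0.006  0.058] b [-0.035  0.005]
0.13 102 a [-0.007  0.     0.057] b [-0.034  0.01 ]
0.14 82 a [0.001 0.009 0.058] b [-0.035  0.01 ]
0.15 14 a [0.011 0.057 0.058] b [-0.035  0.001]
0.16 15 a [0.007 0.034 0.057] b [-0.035 -0.001]
0.17 28 a [0.031 0.047 0.056] b [-0.035  0.012]
0.18 376 a [0.045 0.055
[... 255 characters left out ...]
]
0.06 24 a [0.058 0.064 0.071] b [-0.023 -0.02 ]
0.07 118 a [-0.053 -0.035  0.071] b [-0.034  0.089]
0.08 271 a [-0.053 -0.044  0.07 ] b [-0.032  0.088]
0.09 55 a [-0.045 -0.035  0.07 ] b [-0.023  0.014]
0.1 20 a [-0.032  0.062  0.067] b [-0.024  0.015]
0.11 14 a [0.057 0.061 0.065] b [-0.022 -0.02 ]
0.12 22 a [-0.007  0.059  0.063] b [-0.023 -0.001]
0.13 44 a [-0.005  0.002  0.062] b [-0.023  0.001]
0.14 21 a [-0.003  0.01   0.06 ] b [-0.023  0.013]
0.17 15 a [0.041 0.046 0.049] b [-0.013  0.016]
0.18 352 a [0.046 0.058 0.073] b [-0.032  0.089]
0.19 157 a [0.055 0.062 0.066] b [-0.031  0.086]
((638.3238525390625, 304.560302734375), (39.27292251586914, 328.11053466796875), 26.3873348236084)
```

Run:
```python
from h import *
c=cam('top');C=cloud(c);h=cv2.cvtColor(c['img'],cv2.COLOR_RGB2HSV)
for v in range(208,226,2): print(v,[tuple((C[v,u]*1000).round().astype(int)) for u in range(362,375,2)])
g=cv2.cvtColor(c['img'],cv2.COLOR_RGB2GRAY)
# pad bore, rim
s=cam('side')
b=cv2.resize(c['img'][170:270,310:460],None,fx=5,fy=5,interpolation=cv2.INTER_CUBIC);cv2.imwrite('pics/t2.png',b[:,:,::-1])
b=cv2.resize(s['img'][120:220,255:355],None,fx=5.8,fy=5.8,interpolation=cv2.INTER_CUBIC);cv2.imwrite('pics/s2.png',b[:,:,::-1])
```

```text
208 [(np.int64(506), np.int64(-130), np.int64(119)), (np.int64(506), np.int64(-134), np.int64(119)), (np.int64(524), np.int64(-160), np.int64(9)), (np.int64(524), np.int64(-165), np.int64(5)), (np.int64(525), np.int64(-171), np.int64(0)), (np.int64(525), np.int64(-176), np.int64(-1)), (np.int64(525), np.int64(-181), np.int64(-1))]
210 [(np.int64(503), np.int64(-130), np.int64(117)), (np.int64(502), np.int64(-134), np.int64(118)), (np.int64(519), np.int64(-159), np.int64(11)), (np.int64(520), np.int64(-166), np.int64(2)), (np.int64(521), np.int64(-171), np.int64(-1)), (np.int64(521), np.int64(-176), np.int64(-3)), (np.int64(520), np.int64(-180), np.int64(1))]
212 [(np.int64(498), np.int64(-130), np.int64(118)), (np.int64(498), np.int64(-134), np.int64(119)), (np.int64(514), np.int64(-159), np.int64(10)), (np.int64(515), np.int64(-165), np.int64(3)), (np.int64(515), np.int64(-170), np.int64(4)), (np.int64(516), np.int64(-175), np.int64(0)), (np.int64(516), np.int64(-181), np.int64(-3))]
214 [(np.int64(494), np.int64(-129), np.int64(119)), (np.int64(494), np.int64(-134), np.int64(115)),
[... 1201 characters left out ...]
7), np.int64(-179), np.int64(0))]
222 [(np.int64(478), np.int64(-129), np.int64(117)), (np.int64(477), np.int64(-133), np.int64(120)), (np.int64(491), np.int64(-158), np.int64(9)), (np.int64(492), np.int64(-165), np.int64(-1)), (np.int64(492), np.int64(-170), np.int64(-1)), (np.int64(492), np.int64(-174), np.int64(2)), (np.int64(492), np.int64(-179), np.int64(1))]
224 [(np.int64(473), np.int64(-128), np.int64(120)), (np.int64(473), np.int64(-132), np.int64(120)), (np.int64(486), np.int64(-158), np.int64(11)), (np.int64(488), np.int64(-165), np.int64(1)), (np.int64(488), np.int64(-170), np.int64(-3)), (np.int64(487), np.int64(-174), np.int64(1)), (np.int64(488), np.int64(-179), np.int64(-1))]
```

View pics/t2.png

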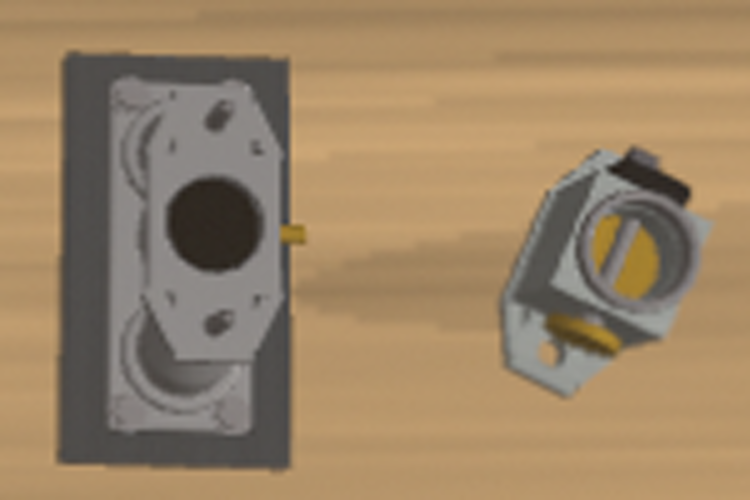

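View pics/s2.png

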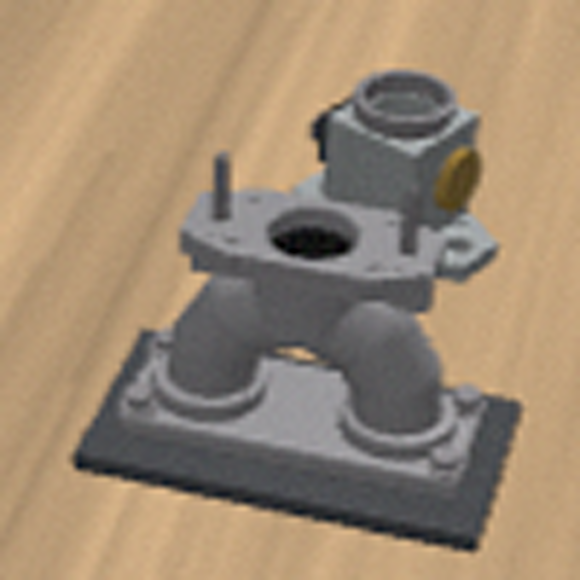

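Call:
{"name": "step_arm", "arguments": {"commands": [[[0, 0, -22], -9], [[0, 0, -22], -9], [[0, 0, -22], -9], [[0, 0, -22], -9], [[0, 0, -22], -9], [[0, 0, 0], 0]], "gripper": 0}}

```text
time_s: 1.35
tcp_pos: [0.2182, 0.6395, 0.3387]
eef_rot: [-179.8, -0.1, 26.2]
contact_force: [0.4, 0.9, 0.5]
gripper_width: 0.0883
```

Call:
{"name": "step_arm", "arguments": {"commands": [[[11, 38.6, 0], 0], [[11, 38.6, 0], 0], [[11, 38.6, 0], 0], [[11, 38.6, 0], 0], [[11, 38.6, 0], 0], [[11, 38.6, 0], 0], [[11, 38.6, 0], 0], [[11, 38.6, 0], 0], [[11, 38.6, 0], 0], [[11, 38.6, 0], 0], [[11, 38.6, 0], 0], [[11, 38.6, 0], 0], [[11, 38.6, 0], 0], [[11, 38.6, 0], 0], [[11, 38.6, 0], 0], [[11, 38.6, 0], 0], [[0, 0, 0], 0], [[0, 0, 0], 0]]}}

```text
time_s: 3.6
tcp_pos: [0.648, 0.1619, 0.3356]
eef_rot: [-180.0, 0.1, 26.0]
contact_force: [-0.1, -0.7, -0.1]
gripper_width: 0.0874
```

Call:
{"name": "step_arm", "arguments": {"commands": [[[0, 0, 30], 0], [[0, 0, 30], 0], [[0, 0, 30], 0], [[0, 0, 30], 0], [[0, 0, 20], 0], [[0, 0, 0], 0]]}}

```text
time_s: 4.35
tcp_pos: [0.6467, 0.1626, 0.195]
eef_rot: [-180.0, 0.2, 26.2]
contact_force: [1.0, -0.4, 0.3]
gripper_width: 0.0874
```

```bash
cat > look.py <<'E'
import sys
from h import *
t=sys.argv[1]
a=cam('side');b=cam('top')
x0,y0,x1,y1=[int(k) for k in sys.argv[2].split(',')]
X0,Y0,X1,Y1=[int(k) for k in sys.argv[3].split(',')]
A=cv2.resize(a['img'][y0:y1,x0:x1],(390,int(390*(y1-y0)/(x1-x0))),interpolation=cv2.INTER_CUBIC)
B=cv2.resize(b['img'][Y0:Y1,X0:X1],(390,int(390*(Y1-Y0)/(X1-X0))),interpolation=cv2.INTER_CUBIC)
H=max(A.shape[0],B.shape[0]);o=np.zeros((H,800,3),np.uint8);o[:A.shape[0],:390]=A;o[:B.shape[0],410:]=B
cv2.imwrite(f'pics/{t}.png',o[:,:,::-1])
E
python3 look.py a1 100,120,330,350 120,50,330,260
```

```text
(no output)
```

View pics/a1.png

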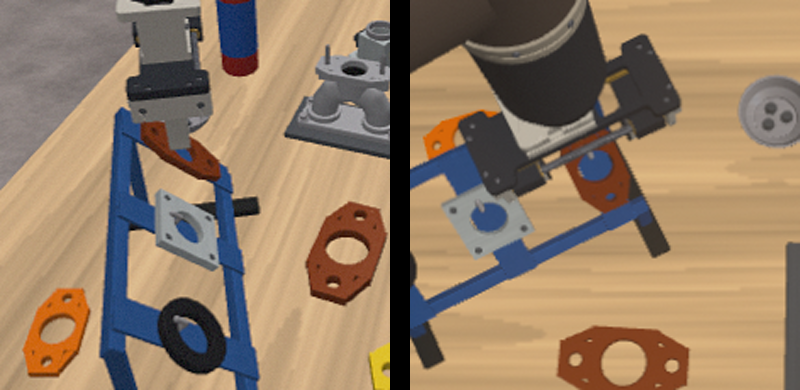

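Call:
{"name": "step_arm", "arguments": {"commands": [[[0, 0, 16], 0], [[0, 0, 16], 0], [[0, 0, 16], 0], [[0, 0, 16], 0], [[0, 0, 0], 0], [[0, 0, 0], 0]]}}

```text
time_s: 5.2
tcp_pos: [0.6486, 0.1621, 0.1328]
eef_rot: [180.0, -0.0, 26.2]
contact_force: [0.1, 0.5, 0.3]
gripper_width: 0.0877
```

```bash
python3 look.py a2 130,120,300,290 150,70,300,220
```

```text
(no output)
```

View pics/a2.png

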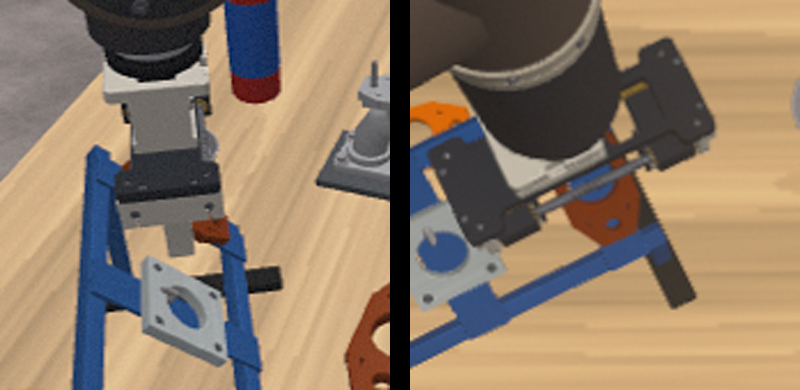

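Call:
{"name": "step_arm", "arguments": {"commands": [[[0, 0, 0], 0], [[0, 0, 0], 0], [[0, 0, 0], 0], [[0, 0, 0], 0], [[0, 0, 0], 0], [[0, 0, 0], 0]], "gripper": 1, "grip_force": 12}}

```text
time_s: 6.05
tcp_pos: [0.6483, 0.1621, 0.1327]
eef_rot: [180.0, -0.0, 26.2]
contact_force: [-0.1, -0.7, 1.2]
gripper_width: 0.0598
```

Call:
{"name": "step_arm", "arguments": {"commands": [[[1.5, 0, -2.2], 0], [[2, 0, -2.2], 0], [[2, 0, -2.2], 0], [[2, 0, -2.2], 0], [[2, 0, -2.2], 0], [[0.5, 0, -0.5], 0], [[0, 0, 0], 0]]}}

```text
time_s: 6.92
tcp_pos: [0.6572, 0.1665, 0.144]
eef_rot: [-180.0, 0.0, 26.2]
contact_force: [0.8, -0.3, -1.6]
gripper_width: 0.06
```

```bash
python3 look.py a3 130,120,300,290 150,70,300,220
```

```text
(no output)
```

View pics/a3.png

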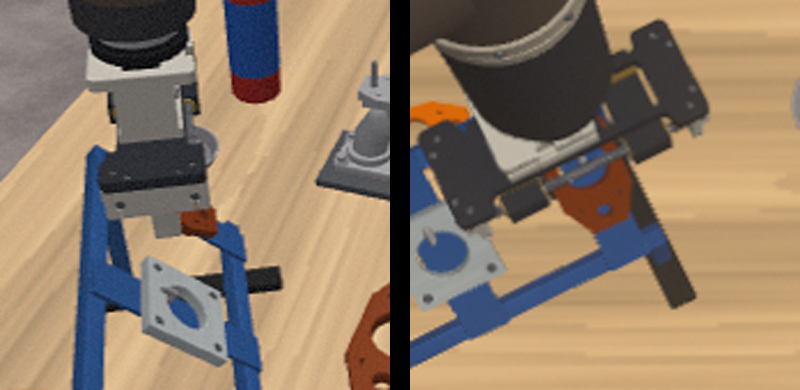

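Call:
{"name": "step_arm", "arguments": {"commands": [[[-2, 0, -2.5], 0], [[-2, 0, -2.5], 0], [[-2, 0, -2.5], 0], [[-2, 0, -2.5], 0], [[-2, 0, -4], 0], [[-4, 0, -8], 0], [[-10, 0, -15], 0], [[-15, 0, -20], 0], [[-15, 0, -20], 0], [[-15, 0, -20], 0], [[-15, 0, -20], 0], [[0, 0, 0], 0]]}}

```text
time_s: 8.52
tcp_pos: [0.5817, 0.1293, 0.2642]
eef_rot: [180.0, -0.3, 26.2]
contact_force: [0.5, -0.0, 0.2]
gripper_width: 0.0597
```

```bash
python3 look.py a4 100,40,370,310 120,50,350,280
```

```text
(no output)
```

View pics/a4.png

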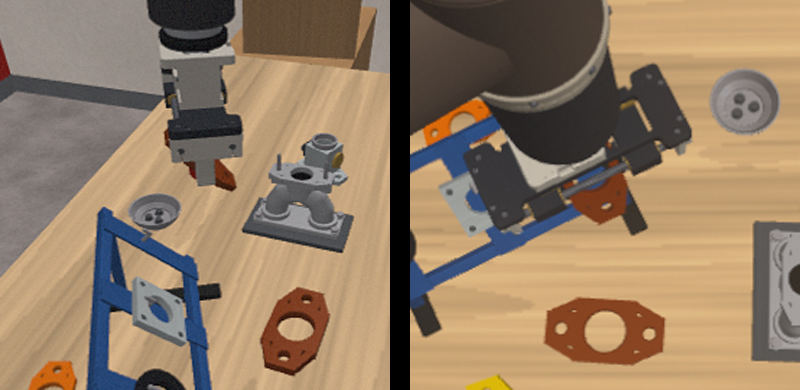

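Call:
{"name": "step_arm", "arguments": {"commands": [[[0, 0, 0], 7.2], [[0, 0, 0], 7.2], [[0, 0, 0], 7.2], [[0, 0, 0], 7.2], [[11.7, 24.4, 0], 0], [[11.7, 24.4, 0], 0], [[11.7, 24.4, 0], 0], [[11.7, 24.4, 0], 0], [[11.7, 24.4, 0], 0], [[11.7, 24.4, 0], 0], [[0, 0, 30], 0], [[0, 0, 30], 0], [[0, 0, 30], 0], [[0, 0, 30], 0], [[0, 0, 30], 0], [[0, 0, 20], 0], [[0, 0, 0], 0], [[0, 0, 0], 0]]}}

```text
time_s: 10.88
tcp_pos: [0.6456, -0.02, 0.0912]
eef_rot: [180.0, 0.0, -2.6]
contact_force: [0.0, 1.2, 0.2]
gripper_width: 0.0599
```

```bash
python3 look.py a5 120,80,370,330 180,50,400,270
```

```text
(no output)
```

View pics/a5.png

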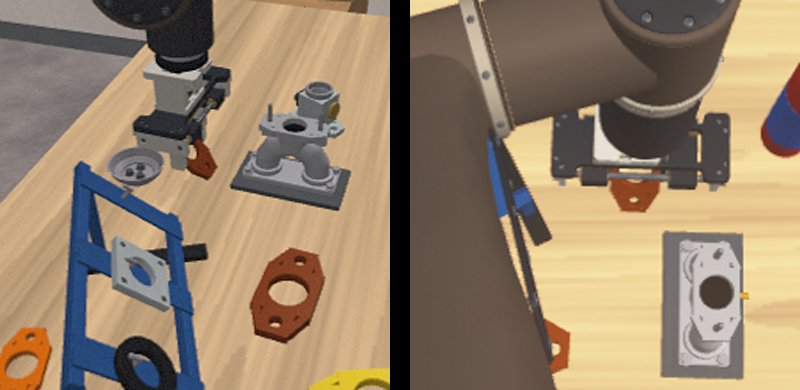

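Call:
{"name": "step_arm", "arguments": {"commands": [[[0, 0, 15], 0], [[0, 0, 15], 0], [[0, 0, 15], 0], [[0, 0, 5], 0], [[0, 0, 5], 0], [[0, 0, 5], 0], [[0, 0, 2.5], 0], [[0, 0, 2.5], 0], [[0, 0, 0], 0]]}}

```text
time_s: 12.1
tcp_pos: [0.6478, -0.0197, 0.0278]
eef_rot: [-180.0, -0.3, -2.6]
contact_force: [2.9, -0.6, 4.9]
gripper_width: 0.06
```

```bash
python3 look.py a6 150,120,330,300 240,80,400,240
```

```text
(no output)
```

View pics/a6.png

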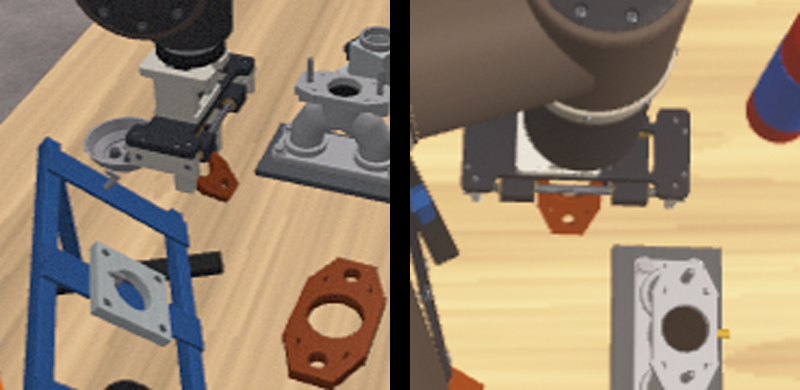

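Call:
{"name": "step_arm", "arguments": {"commands": [[[0, 0, 2], 0], [[0, 0, 2], 0], [[0, 0, 2], 0], [[0, 0, 2], 0], [[0, 0, 2], 0], [[0, 0, 2], 0], [[0, 0, 0], 0]]}}

```text
time_s: 13.08
tcp_pos: [0.6446, -0.0201, 0.0135]
eef_rot: [180.0, 0.1, -2.7]
contact_force: [1.6, -0.4, 1.5]
gripper_width: 0.0597
```

```bash
python3 look.py a7 150,120,330,300 240,80,400,240
```

```text
(no output)
```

View pics/a7.png

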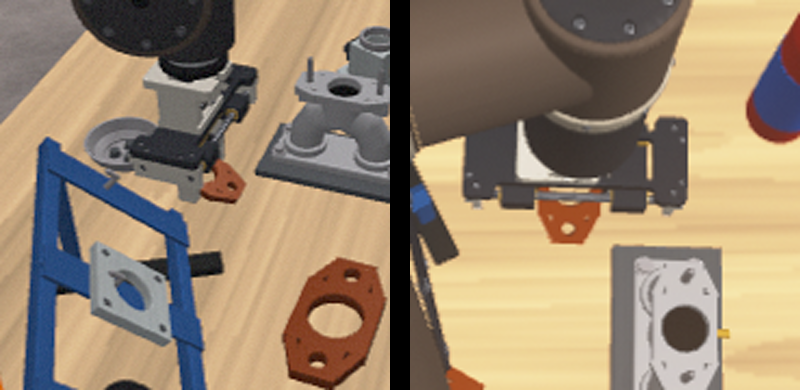

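Call:
{"name": "step_arm", "arguments": {"commands": [[[0, 0, 1.5], 0], [[0, 0, 1.5], 0], [[0, 0, 1.5], 0], [[0, 0, 1.5], 0], [[0, 0, 1.5], 0], [[0, 0, 1.5], 0], [[0, 0, 0], 0]]}}

```text
time_s: 14.05
tcp_pos: [0.645, -0.02, 0.0048]
eef_rot: [180.0, 0.0, -2.6]
contact_force: [1.8, -0.8, 1.0]
gripper_width: 0.0597
```

```bash
python3 look.py a8 150,120,330,300 240,80,400,240
python3 - <<'E'
from h import *
for n in('side','top'):
    c=cam(n);C=cloud(c);h=cv2.cvtColor(c['img'],cv2.COLOR_RGB2HSV).astype(int)
    m=(abs(h[...,0]-10)<6)&(h[...,1]>150)&(h[...,2]<200)&(C[...,2]<.08)&(abs(C[...,1]+.02)<.045)&(abs(C[...,0]-.62)<.1)
    P=C[m]; print(n,m.sum(),P.min(0).round(3),P.max(0).round(3))
    if m.sum()>50:
        c0=P.mean(0)
        q=P
        for i in range(5):
            c0=q.mean(0);nn=np.linalg.svd(q-c0,full_matrices=False)[2][2];nn*=np.sign(nn[2]);q=P[abs((P-c0)@nn)<.003]
        print(len(q),nn.round(3),c0.round(3),'pitch',np.degrees(np.arctan2(-nn[0],nn[2])).round(1))
print(r.get_state()['contact_force'])
E
```

```text
side 228 [ 0.592 -0.046  0.002] [0.633 0.012 0.021]
189 [-0.205  0.014  0.979] [ 0.614 -0.014  0.013] pitch 11.8
top 317 [ 0.59  -0.05  -0.001] [0.642 0.01  0.034]
284 [-0.222  0.015  0.975] [ 0.613 -0.02   0.015] pitch 12.8
[ 0.98590236  0.47646776 -0.03928125]
```

View pics/a8.png

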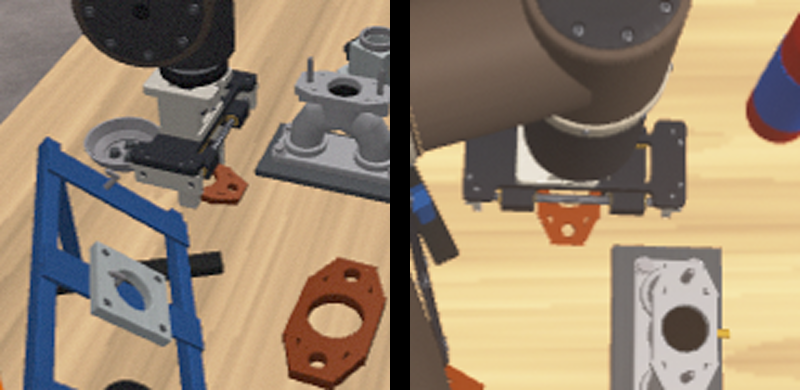

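Call:
{"name": "step_arm", "arguments": {"commands": [[[0, 0, 1.3], 0], [[0, 0, 1.2], 0], [[0, 0, 0], 0], [[0, 0, 0], 0]]}}

```text
time_s: 14.75
tcp_pos: [0.6452, -0.02, 0.0025]
eef_rot: [180.0, 0.0, -2.6]
contact_force: [0.7, -0.7, 1.7]
gripper_width: 0.0598
```

Call:
{"name": "step_arm", "arguments": {"commands": [[[0, 0, -3], 0], [[0, 0, -10], 0], [[0, 0, -20], 0], [[0, 0, -30], 0], [[0, 0, -30], 0], [[0, 0, -30], 0], [[0, 0, -30], 0], [[0, 0, -20], 0], [[0, 0, 0], 0], [[0, 0, 0], 0]]}}

```text
time_s: 16.0
tcp_pos: [0.6445, -0.02, 0.175]
eef_rot: [-180.0, 0.1, -2.7]
contact_force: [0.3, -0.2, -1.4]
gripper_width: 0.06
```

```bash
python3 look.py a9 150,50,330,230 240,80,400,240
cat > sp.py <<'E'
from h import *
st=r.get_state();t=st['tcp_pos'];print(t.round(4),st['eef_rot'].round(2))
for n in('side','top'):
    c=cam(n);C=cloud(c);h=cv2.cvtColor(c['img'],cv2.COLOR_RGB2HSV).astype(int)
    m=(abs(h[...,0]-10)<6)&(h[...,1]>150)&(h[...,2]<200)&(abs(C[...,2]-t[2]-.01)<.05)&(abs(C[...,1]-t[1])<.045)&(abs(C[...,0]-t[0])<.1)
    P=C[m]; print(n,m.sum(),P.min(0).round(3),P.max(0).round(3))
    if m.sum()>50:
        q=P
        for i in range(5):
            c0=q.mean(0);nn=np.linalg.svd(q-c0,full_matrices=False)[2][2];nn*=np.sign(nn[2]);q=P[abs((P-c0)@nn)<.003]
        print(len(q),nn.round(3),c0.round(4),'pitch',np.degrees(np.arctan2(-nn[0],nn[2])).round(1), 'z at tcp',(c0[2]-((t[:2]-c0[:2])@nn[:2])/nn[2]).round(4))
E
python3 sp.py
```

```text
[ 0.6445 -0.0201  0.1744] [ 1.7998e+02  1.1000e-01 -2.6500e+00]
side 346 [ 0.591 -0.049  0.173] [0.693 0.014 0.195]
269 [-0.136  0.018  0.99 ] [ 0.6196 -0.0144  0.1848] pitch 7.8 z at tcp 0.1883
top 497 [ 0.591 -0.05   0.178] [0.648 0.009 0.195]
481 [-0.165  0.004  0.986] [ 0.6145 -0.0192  0.1855] pitch 9.5 z at tcp 0.1905
```

View pics/a9.png

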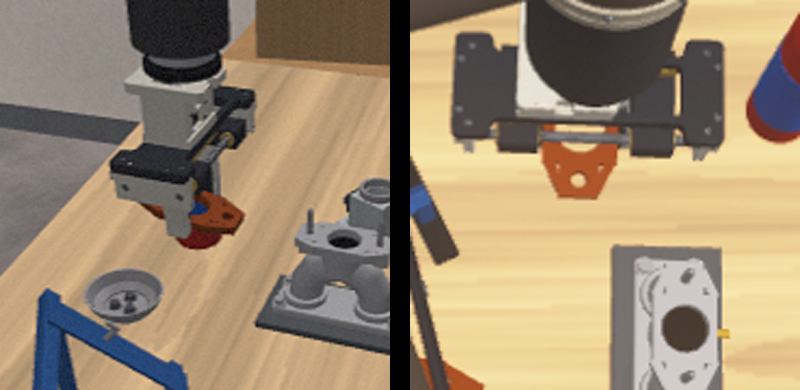

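```bash
cat > man.py <<'E'
from h import *
c=cam('top');C=cloud(c);img=c['img'];g=cv2.cvtColor(img,cv2.COLOR_RGB2GRAY)
m=(g<60).astype(np.uint8); 
x0,y0=330,195
k,l,s,ce=cv2.connectedComponentsWithStats(m,connectivity=4)
i=l[214,353];print('bore px',s[i],ce[i])
cnt=max(cv2.findContours((l==i).astype(np.uint8),cv2.RETR_EXTERNAL,cv2.CHAIN_APPROX_NONE)[0],key=len)
W=onz(c,cnt.reshape(-1,2),.118)*1000
print('bore',cv2.minEnclosingCircle(W[:,:2].astype(np.float32)),cv2.fitEllipse(W[:,:2].astype(np.float32)))
q=(C[...,2]>.112)&(C[...,2]<.124)&(abs(C[...,1]+.11)<.045)&(abs(C[...,0]-.494)<.075)
cnt=max(cv2.findContours(q.astype(np.uint8),cv2.RETR_EXTERNAL,cv2.CHAIN_APPROX_NONE)[0],key=len)
W=onz(c,cnt.reshape(-1,2),.118)*1000
print('pad',cv2.minAreaRect(W[:,:2].astype(np.float32)))
# base outline
hs=cv2.cvtColor(img,cv2.COLOR_RGB2HSV)
q=(hs[...,1]<60)&(C[...,2]>.006)&(abs(C[...,1]+.11)<.075)&(abs(C[...,0]-.494)<.12)
for n in('side',):
    s=cam(n)
    for z in(.118,.150):
        for sx in(-.042,.042):
            a=np.radians(-2.8);P=[.4935+sx*np.cos(a),-.1095+sx*np.sin(a),z];print(n,z,sx,proj(s,[P]).round(1),'top',proj(c,[P]).round(1))
b=cv2.resize(img[185:245,325:385],None,fx=10,fy=10,interpolation=cv2.INTER_CUBIC);cv2.imwrite('pics/p1.png',b[:,:,::-1])
b=cv2.resize(s['img'][140:190,275:345],None,fx=10,fy=10,interpolation=cv2.INTER_CUBIC);cv2.imwrite('pics/p2.png',b[:,:,::-1])
E
python3 man.py
```

```text
bore px [     0      0    560    420 227739] [282.53933231 213.94920062]
bore ((611.909423828125, 47.4603271484375), 768.0418090820312) ((550.8896484375, 40.162757873535156), (1034.0538330078125, 1471.2432861328125), 0.26099079847335815)
pad ((492.9425354003906, -109.23345184326172), (56.965911865234375, 112.07585144042969), 87.69429779052734)
side 0.118 -0.042 [[325.3 162. ]] top [[351.9 234.9]]
side 0.118 0.042 [[293.2 156. ]] top [[352.5 194.2]]
side 0.15 -0.042 [[326.4 151.1]] top [[354.5 233.3]]
side 0.15 0.042 [[293.6 145.2]] top [[355.1 191.1]]
```

View pics/p1.png

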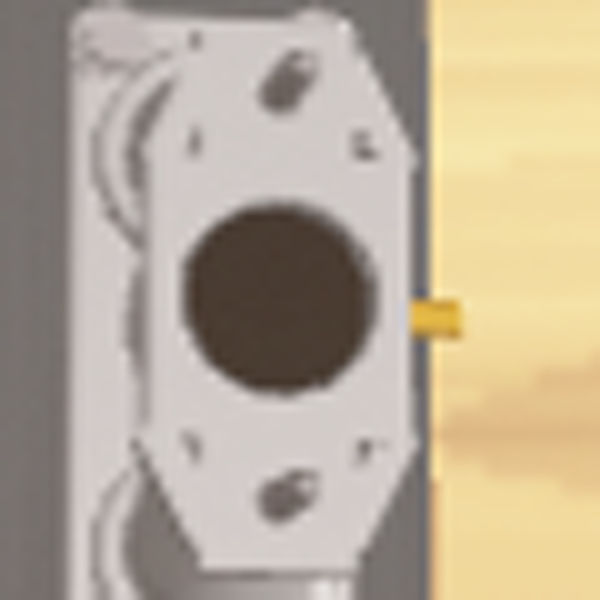

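View pics/p2.png

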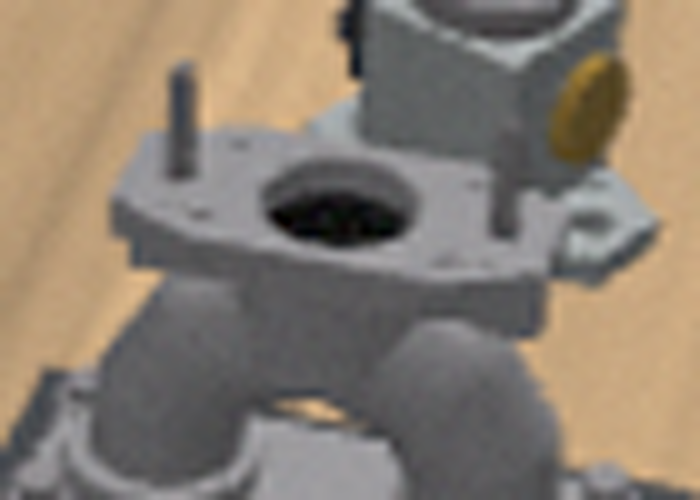

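Run:
```python
from h import *
c=cam('top');C=cloud(c);img=c['img'];h=cv2.cvtColor(img,cv2.COLOR_RGB2HSV).astype(int)
b=cv2.resize(img[120:180,280:340],None,fx=10,fy=10,interpolation=cv2.INTER_CUBIC);cv2.imwrite('pics/q1.png',b[:,:,::-1])
m=((abs(h[...,0]-10)<6)&(h[...,1]>150)).astype(np.uint8); m[:120]=0;m[170:]=0;m[:,:280]=0;m[:,340:]=0
cs,hi=cv2.findContours(m,cv2.RETR_CCOMP,cv2.CHAIN_APPROX_NONE)
# front-face plane: pitch 9deg, z at tcp ~ .1895 (top)
t=r.get_state()['tcp_pos']; n=np.array([-np.sin(np.radians(9)),0,np.cos(np.radians(9))]); p0=np.array([t[0],t[1],.190])
for k,cc in enumerate(cs):
    if len(cc)<6: continue
    q=rays(c,cc.reshape(-1,2))@c['T'][:3,:3].T;o=c['T'][:3,3];W=o+q*(((p0-o)@n)/(q@n))[:,None]
    print(hi[0,k,3],len(cc),cc.reshape(-1,2).mean(0).round(1),W.mean(0).round(4),((W.min(0)+W.max(0))/2).round(4),np.ptp(W,0).round(4))
print(t)
```

```text
-1 87 [308.9 147.8] [ 0.6148 -0.0192  0.1852] [ 0.6124 -0.0196  0.1848] [0.0426 0.0582 0.0067]
0 21 [308.7 153.2] [ 0.6042 -0.0188  0.1835] [ 0.6037 -0.0194  0.1835] [0.0135 0.0155 0.0021]
0 9 [300.2 147.3] [ 0.6157 -0.0025  0.1854] [ 0.6154 -0.0021  0.1853] [0.0058 0.0077 0.0009]
-1 10 [322.5 132.6] [ 0.6437 -0.046   0.1898] [ 0.6439 -0.046   0.1898] [0.002  0.0097 0.0003]
-1 10 [297.  131.5] [0.6462 0.0034 0.1902] [0.6462 0.0034 0.1902] [0.002  0.0078 0.0003]
[ 0.64503284 -0.02007761  0.17498843]
```

View pics/q1.png

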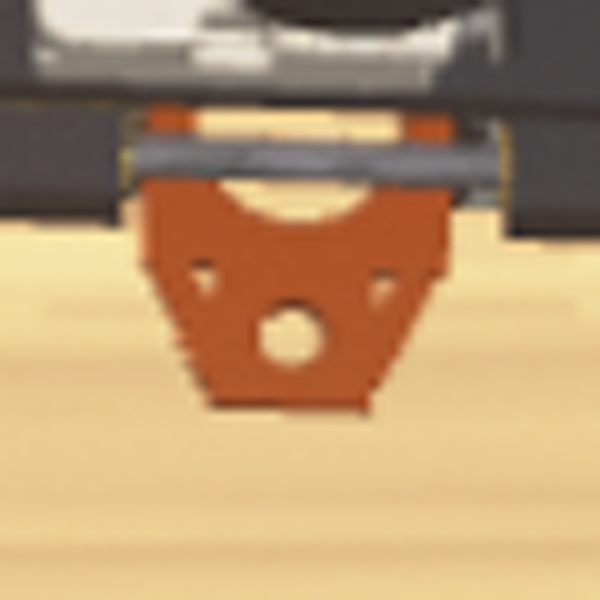

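Call:
{"name": "step_arm", "arguments": {"commands": [[[0, 0, -20], 0], [[-18.6, 11.9, 0], 0], [[-18.6, 11.9, 0], 0], [[-18.6, 11.9, 0], 0], [[-18.6, 11.9, 0], 0], [[-18.6, 11.9, 0], 0], [[-18.6, 11.9, 0], 0], [[-18.6, 11.9, 0], 0], [[-18.6, 11.9, 0], 0], [[0, 0, 0], 0], [[0, 0, 10], 0], [[0, 0, 10], 0], [[0, 0, 10], 0], [[0, 0, 0], 0], [[0, 0, 0], 0]]}}

```text
time_s: 18.23
tcp_pos: [0.4924, -0.1082, 0.1655]
eef_rot: [180.0, 0.0, -2.6]
contact_force: [0.4, -0.1, -1.7]
gripper_width: 0.0597
```

```bash
python3 look.py b1 255,100,355,200 310,165,410,265; python3 sp.py
```

```text
[ 0.4925 -0.1082  0.1658] [ 1.80e+02 -3.00e-02 -2.63e+00]
side 282 [ 0.44  -0.135  0.163] [ 0.549 -0.074  0.189]
210 [-0.162  0.008  0.987] [ 0.473  -0.0969  0.1771] pitch 9.3 z at tcp 0.1804
top 315 [ 0.438 -0.137  0.17 ] [ 0.468 -0.083  0.181]
302 [-0.181  0.004  0.983] [ 0.4547 -0.1088  0.1759] pitch 10.4 z at tcp 0.1828
```

View pics/b1.png

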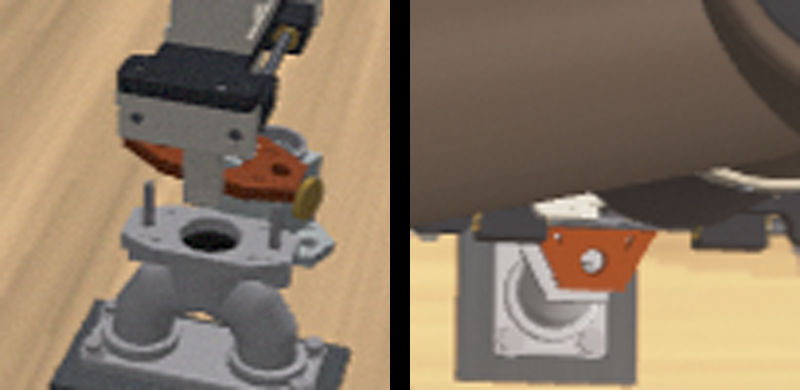

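Call:
{"name": "step_arm", "arguments": {"commands": [[[0, 0, 5], 0], [[0, 0, 5], 0], [[0, 0, 5], 0], [[0, 0, 5], 0], [[0, 0, 0], 0], [[0, 0, 0], 0]]}}

```text
time_s: 19.18
tcp_pos: [0.4923, -0.1083, 0.1456]
eef_rot: [180.0, -0.0, -2.6]
contact_force: [0.0, 0.1, -0.0]
gripper_width: 0.0596
```

```bash
python3 look.py b2 265,110,345,190 320,185,390,255; python3 sp.py
```

```text
[ 0.4923 -0.1083  0.1457] [-1.80e+02 -2.00e-02 -2.64e+00]
side 262 [ 0.438 -0.136  0.144] [ 0.548 -0.075  0.168]
206 [-0.157  0.015  0.988] [ 0.4705 -0.0961  0.1564] pitch 9.0 z at tcp 0.16
top 295 [ 0.438 -0.137  0.149] [ 0.467 -0.082  0.161]
282 [-0.169  0.006  0.986] [ 0.4546 -0.1083  0.1557] pitch 9.7 z at tcp 0.1622
```

View pics/b2.png

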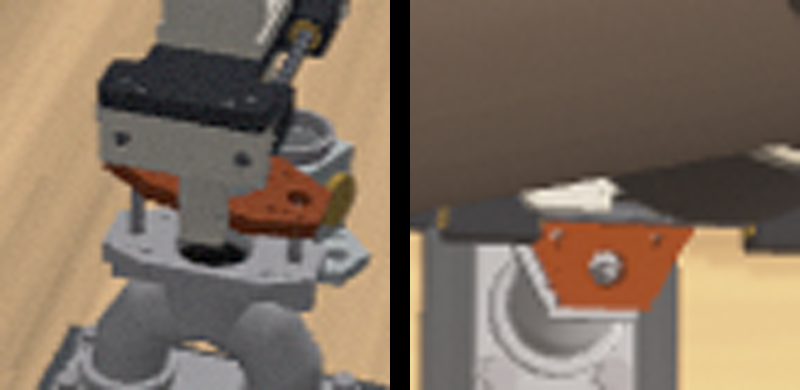

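Call:
{"name": "step_arm", "arguments": {"commands": [[[0, 0, 3], 0], [[0, 0, 3], 0], [[0, 0, 3], 0], [[0, 0, 3], 0], [[0, 0, 3], 0], [[0, 0, 0], 0], [[0, 0, 0], 0]]}}

```text
time_s: 20.25
tcp_pos: [0.4922, -0.1083, 0.1306]
eef_rot: [180.0, -0.0, -2.6]
contact_force: [0.3, -0.1, -0.6]
gripper_width: 0.0599
```

```bash
python3 look.py b3 265,110,345,190 320,185,390,255; python3 sp.py
```

```text
[ 0.4923 -0.1083  0.1307] [-1.80e+02 -1.00e-02 -2.64e+00]
side 228 [ 0.438 -0.131  0.128] [ 0.542 -0.074  0.152]
178 [-0.163  0.022  0.986] [ 0.4699 -0.0954  0.1414] pitch 9.4 z at tcp 0.1454
top 283 [ 0.439 -0.136  0.135] [ 0.467 -0.083  0.145]
277 [-0.171  0.001  0.985] [ 0.4539 -0.1082  0.1405] pitch 9.8 z at tcp 0.1471
```

View pics/b3.png

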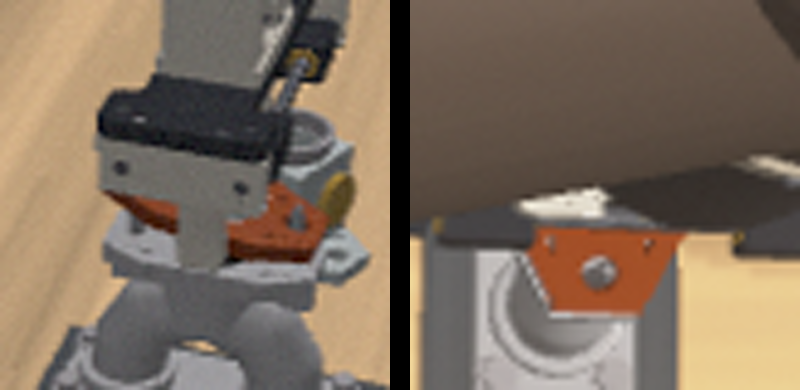

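Call:
{"name": "step_arm", "arguments": {"commands": [[[0, 0, 2.5], 0], [[0, 0, 2.5], 0], [[0, 0, 2.5], 0], [[0, 0, 2.5], 0], [[0, 0, 0], 0], [[0, 0, 0], 0]]}}

```text
time_s: 21.2
tcp_pos: [0.4922, -0.1083, 0.1206]
eef_rot: [180.0, -0.0, -2.6]
contact_force: [-0.1, 0.4, -0.5]
gripper_width: 0.0602
```

```bash
python3 look.py b4 265,110,345,190 320,185,390,255; python3 sp.py
```

```text
[ 0.4922 -0.1083  0.1206] [-180.     -0.     -2.64]
side 205 [ 0.44  -0.133  0.119] [ 0.541 -0.074  0.142]
162 [-0.148  0.017  0.989] [ 0.47   -0.0939  0.1313] pitch 8.5 z at tcp 0.1348
top 271 [ 0.438 -0.136  0.123] [ 0.466 -0.084  0.136]
253 [-0.189  0.     0.982] [ 0.4539 -0.1084  0.1308] pitch 10.9 z at tcp 0.1382
```

View pics/b4.png

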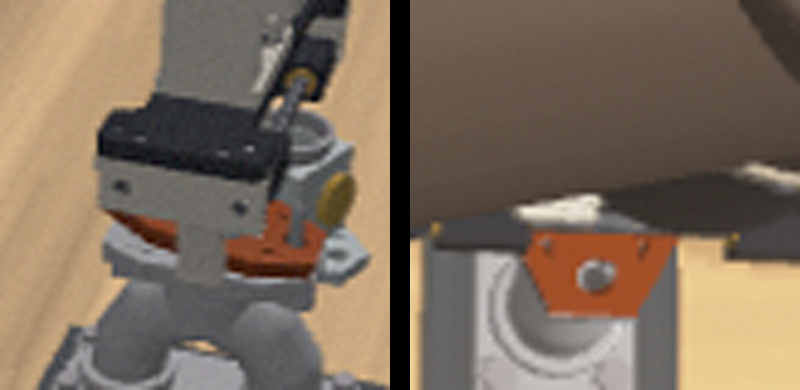

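Call:
{"name": "step_arm", "arguments": {"commands": [[[0, 0, 1.5], 0], [[0, 0, 1.5], 0], [[0, 0, 1.5], 0], [[0, 0, 1.5], 0], [[0, 0, 0], 0], [[0, 0, 0], 0]]}}

```text
time_s: 22.15
tcp_pos: [0.492, -0.1083, 0.1145]
eef_rot: [-180.0, 0.0, -2.6]
contact_force: [1.0, 0.0, 1.1]
gripper_width: 0.0598
```

```bash
python3 look.py b5 265,110,345,190 320,185,390,255; python3 sp.py
```

```text
[ 0.492  -0.1082  0.1145] [-1.80e+02  2.00e-02 -2.64e+00]
side 217 [ 0.439 -0.135  0.118] [ 0.55  -0.075  0.133]
171 [-0.035  0.021  0.999] [ 0.4753 -0.0931  0.1282] pitch 2.0 z at tcp 0.1291
top 271 [ 0.438 -0.137  0.12 ] [ 0.467 -0.082  0.133]
255 [-0.086 -0.007  0.996] [ 0.4533 -0.107   0.1289] pitch 5.0 z at tcp 0.1323
```

View pics/b5.png

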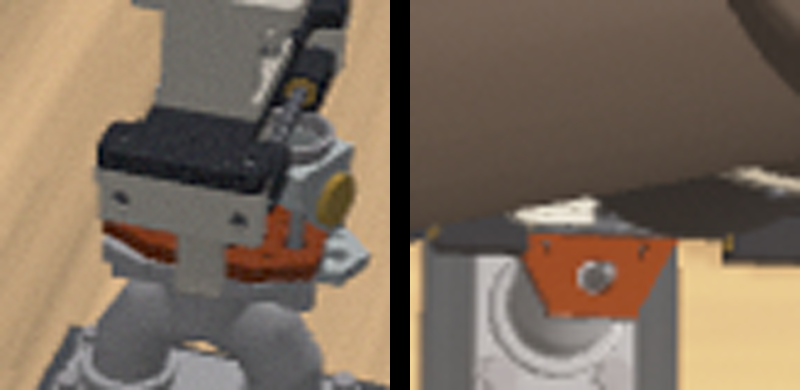

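Flattening on the pad at about 1 N. A little further, until flat.

Call:
{"name": "step_arm", "arguments": {"commands": [[[0, 0, 1], 0], [[0, 0, 1], 0], [[0, 0, 1], 0], [[0, 0, 0], 0], [[0, 0, 0], 0]]}}

```text
time_s: 22.98
tcp_pos: [0.4923, -0.1083, 0.1116]
eef_rot: [-180.0, -0.0, -2.6]
contact_force: [1.2, 0.5, 1.3]
gripper_width: 0.0598
```

```bash
python3 sp.py
```

```text
[ 0.4923 -0.1083  0.1116] [-1.80e+02 -1.00e-02 -2.64e+00]
side 225 [ 0.439 -0.133  0.116] [ 0.55  -0.074  0.13 ]
168 [0.006 0.013 1.   ] [ 0.4771 -0.0929  0.1264] pitch -0.3 z at tcp 0.1265
top 271 [ 0.438 -0.137  0.118] [ 0.467 -0.082  0.132]
255 [ 0.013 -0.009  1.   ] [ 0.4533 -0.1076  0.128 ] pitch -0.7 z at tcp 0.1274
```

Call:
{"name": "step_arm", "arguments": {"commands": [[[0, 0, 0], 0], [[0, 0, 0], 0], [[0, 0, 0], 0], [[0, 0, 0], 0], [[0, 0, 0], 0]], "gripper": 0}}

```text
time_s: 23.7
tcp_pos: [0.4921, -0.1083, 0.1115]
eef_rot: [-180.0, 0.0, -2.6]
contact_force: [0.3, -0.7, -0.5]
gripper_width: 0.0876
```

Call:
{"name": "step_arm", "arguments": {"commands": [[[0, 0, -10], 0], [[0, 0, -20], 0], [[0, 0, -30], 0], [[0, 0, -30], 0], [[0, 0, -30], 0], [[-10, 30, -20], 5], [[-10, 50, 0], 5], [[0, 50, 0], 5], [[0, 40, 0], 5], [[0, 0, 0], 5], [[0, 0, 0], 0]]}}

```text
time_s: 25.08
tcp_pos: [0.4409, -0.2734, 0.2521]
eef_rot: [-180.0, -0.0, -27.7]
contact_force: [-0.1, 0.7, 0.9]
gripper_width: 0.0874
```

```bash
python3 look.py b6 265,110,365,210 320,180,460,260
cat > chk.py <<'E'
from h import *
c=cam('top');C=cloud(c);h=cv2.cvtColor(c['img'],cv2.COLOR_RGB2HSV).astype(int)
def msk(C,h): return (abs(h[...,0]-10)<6)&(h[...,1]>140)&(h[...,2]<200)&(abs(C[...,2]-.126)<.02)&(abs(C[...,1]+.109)<.05)&(abs(C[...,0]-.493)<.08)
for n in('top','side'):
    if n=='side': c=cam('side');C=cloud(c);h=cv2.cvtColor(c['img'],cv2.COLOR_RGB2HSV).astype(int)
    m=msk(C,h);P=C[m];print(n,m.sum())
    if m.sum()<30: continue
    q=P
    for i in range(5):
        c0=q.mean(0);nn=np.linalg.svd(q-c0,full_matrices=False)[2][2];nn*=np.sign(nn[2]);q=P[abs((P-c0)@nn)<.003]
    print('tilt',np.degrees(np.arccos(nn[2])).round(2),nn.round(3),c0.round(4))
    cnt=max(cv2.findContours(m.astype(np.uint8),cv2.RETR_EXTERNAL,cv2.CHAIN_APPROX_NONE)[0],key=len).reshape(-1,2)
    print(cv2.minAreaRect((onz(c,cnt,.128)[:,:2]*1000).astype(np.float32)))
E
python3 chk.py
```

```text
top 521
tilt 0.36 [ 0.005 -0.004  1.   ] [ 0.4803 -0.0957  0.1282]
((482.9951171875, -98.0051498413086), (38.27200698852539, 89.18203735351562), 88.32796478271484)
side 517
tilt 0.22 [-0.     0.004  1.   ] [ 0.4946 -0.1025  0.1266]
((494.1908874511719, -98.03223419189453), (71.6842041015625, 111.22154235839844), 86.66765594482422)
```

View pics/b6.png

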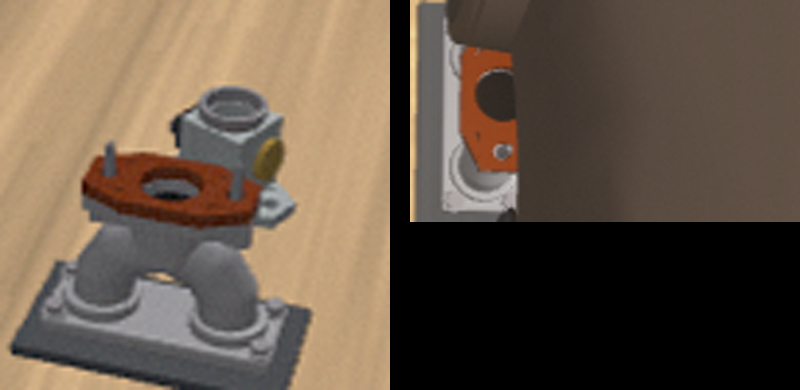

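Call:
{"name": "step_arm", "arguments": {"commands": [[[17, 0, 0], 0], [[17, 0, 0], 0], [[17, 0, 0], 0], [[0, 0, 30], 0], [[0, 0, 30], 0], [[0, 0, 30], 0], [[0, 0, 30], 0], [[0, 0, 0], 0], [[0, 0, 0], 0]]}}

```text
time_s: 26.4
tcp_pos: [0.4874, -0.2971, 0.1324]
eef_rot: [180.0, -0.0, -27.6]
contact_force: [-0.4, -0.3, 0.6]
gripper_width: 0.0877
```

```bash
python3 look.py c1 265,60,395,190 380,160,480,260
```

```text
(no output)
```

View pics/c1.png

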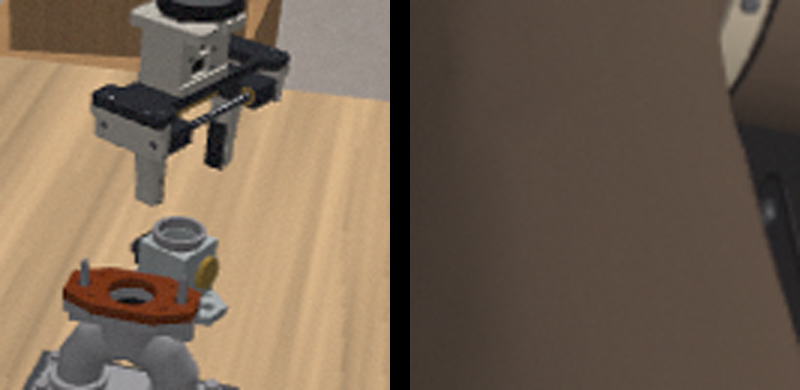

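Call:
{"name": "step_arm", "arguments": {"commands": [[[-1, 0, 20], 0], [[0, 0, 20], 0], [[0, 0, 20], 0], [[0, 0, 20], 0], [[0, 0, 12], 0], [[0, 0, 7], 0], [[0, 0, 0], 0]]}}

```text
time_s: 27.38
tcp_pos: [0.4856, -0.2961, 0.0327]
eef_rot: [180.0, -0.0, -27.6]
contact_force: [0.3, -0.5, -0.5]
gripper_width: 0.0875
```

```bash
python3 look.py c2 265,60,395,190 380,160,480,260
```

```text
(no output)
```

View pics/c2.png

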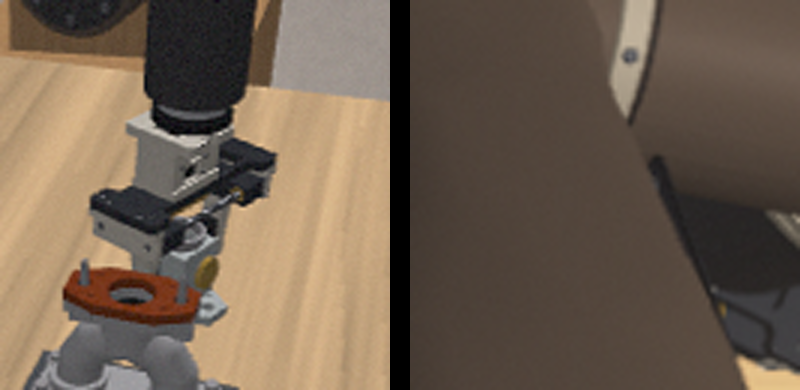

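Call:
{"name": "step_arm", "arguments": {"commands": [[[0, 0, 0], 0], [[0, 0, 0], 0], [[0, 0, 0], 0], [[0, 0, 0], 0], [[0, 0, 0], 0], [[0, 0, 0], 0]], "gripper": 1, "grip_force": 40}}

```text
time_s: 28.22
tcp_pos: [0.4853, -0.2962, 0.0327]
eef_rot: [180.0, 0.0, -27.6]
contact_force: [-2.3, -0.6, 2.8]
gripper_width: 0.0536
```

Call:
{"name": "step_arm", "arguments": {"commands": [[[0, 0, -5], 0], [[0, 0, -10], 0], [[0, 0, -20], 0], [[0, 0, -30], 0], [[0, 0, -30], 0], [[0, 0, -30], 0], [[0, 0, -30], 0], [[0, 0, -20], 0], [[0, 0, 0], 0], [[0, 0, 0], 0]]}}

```text
time_s: 29.48
tcp_pos: [0.4846, -0.2956, 0.2064]
eef_rot: [-180.0, 0.1, -27.7]
contact_force: [0.0, 1.3, -7.3]
gripper_width: 0.054
```

```bash
python3 look.py c3 265,20,445,200 330,130,530,330
```

```text
(no output)
```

View pics/c3.png

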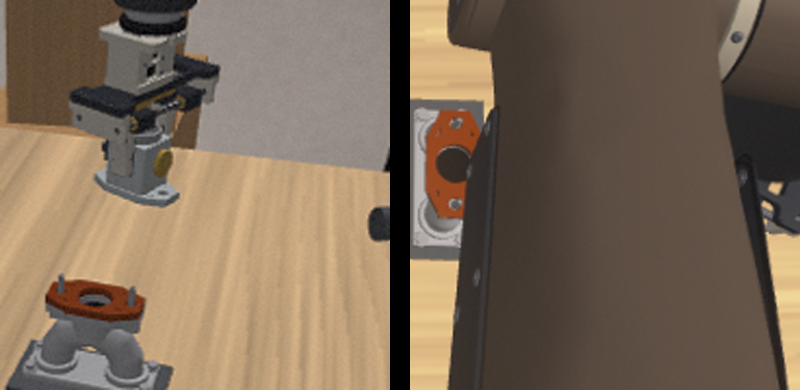

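Call:
{"name": "step_arm", "arguments": {"commands": [[[0, 0, -5], -5], [[0, 0, 0], -5], [[0, 0, 0], -5], [[0, 0, 0], -5], [[0, 0, 0], -5.1], [[0, -18.6, 0], 0], [[0, -21, 0], 0], [[0, -21, 0], 0], [[0, -21, 0], 0], [[0, -21, 0], 0], [[0, -21, 0], 0], [[0, -21, 0], 0], [[0, -21, 0], 0], [[-1, -21, 0], 0], [[0, 0, 0], 0], [[0, 0, 0], 0], [[0, 0, 0], 0]]}}

```text
time_s: 31.7
tcp_pos: [0.4926, -0.1099, 0.2124]
eef_rot: [180.0, 0.0, -2.6]
contact_force: [-0.3, 0.3, -7.7]
gripper_width: 0.0536
```

```bash
python3 look.py c4 255,80,365,190 310,165,410,265
```

```text
(no output)
```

View pics/c4.png

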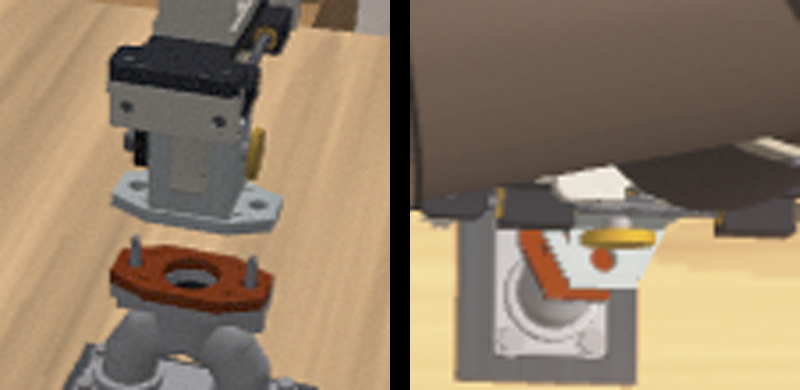

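Run:
```python
from h import *
a=np.radians(-2.6)
for n,box in(('top',(330,205,380,250)),('side',(280,125,340,160))):
    c=cam(n)
    for z in(.150,.189):
        for sx in(-.042,.042):
            P=[.4933+sx*np.cos(a),-.1095+sx*np.sin(a),z]; p=proj(c,[P])[0]; print(n,z,sx,p.round(1),'zoom',((p-box[:2]+.5)*12).round(0), 'd/dx',(proj(c,[np.add(P,[.01,0,0])])[0]-p).round(1),'d/dy',(proj(c,[np.add(P,[0,.01,0])])[0]-p).round(1))
    x0,y0,x1,y1=box
    cv2.imwrite(f'pics/d_{n}.png',cv2.resize(c['img'][y0:y1,x0:x1],None,fx=12,fy=12,interpolation=cv2.INTER_CUBIC)[:,:,::-1])
```

```text
top 0.15 -0.042 [354.6 233.4] zoom [301. 347.] d/dx [-0.2 -5.1] d/dy [-5.1  0. ]
top 0.15 0.042 [355.  191.2] zoom [ 306. -160.] d/dx [-0.2 -4.9] d/dy [-5.  0.]
top 0.189 -0.042 [358.1 231.3] zoom [343. 322.] d/dx [-0.2 -5.3] d/dy [-5.4  0. ]
top 0.189 0.042 [358.4 187.2] zoom [ 347. -208.] d/dx [-0.2 -5.2] d/dy [-5.3  0. ]
side 0.15 -0.042 [326.5 151.1] zoom [564. 319.] d/dx [-4.  -0.6] d/dy [-0.8  2.1]
side 0.15 0.042 [293.6 145.2] zoom [169. 249.] d/dx [-3.9 -0.6] d/dy [-1.   2.1]
side 0.189 -0.042 [327.9 137.1] zoom [581. 151.] d/dx [-4.1 -0.6] d/dy [-0.8  2.1]
side 0.189 0.042 [294.1 131.4] zoom [175.  83.] d/dx [-4.  -0.6] d/dy [-1.  2.]
```

View pics/d_top.png

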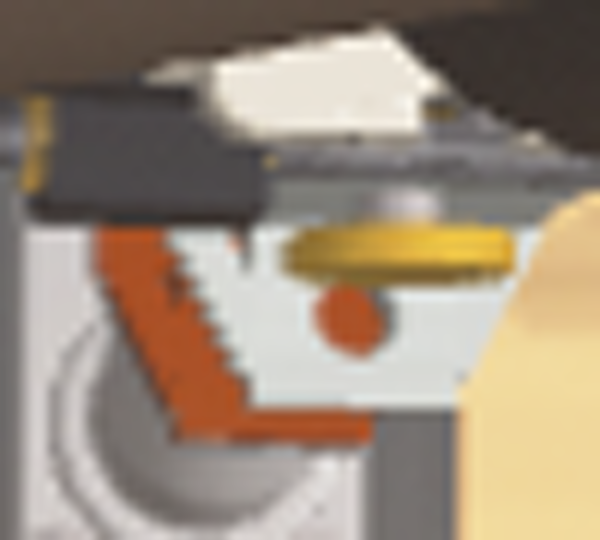

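View pics/d_side.png

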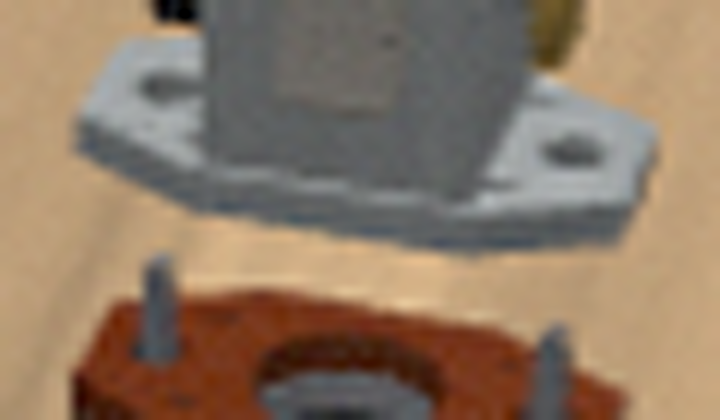

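Call:
{"name": "step_arm", "arguments": {"commands": [[[0, -1.8, 0], 0], [[0, 0, 5], 0], [[0, 0, 5], 0], [[0, 0, 5], 0], [[0, 0, 5], 0], [[0, 0, 4], 0], [[0, 0, 0], 0], [[0, 0, 0], 0]]}}

```text
time_s: 32.9
tcp_pos: [0.493, -0.1079, 0.1887]
eef_rot: [180.0, -0.0, -2.5]
contact_force: [0.7, 0.2, -7.5]
gripper_width: 0.054
```

```bash
cat > d.py <<'E'
import sys
from h import *
z=float(sys.argv[1]);a=np.radians(-2.6);o=np.zeros((540,800,3),np.uint8)
for n,box,X in(('top',(335,212,370,247),0),('side',(280,130,340,175),380)):
    c=cam(n);k=360/35 if n=='top' else 7
    for sx in(-.042,.042):
        P=[.4933+sx*np.cos(a),-.1095+sx*np.sin(a),z]; p=proj(c,[P])[0]+(0 if n=='top' else np.array([-.9,.8])); print(n,sx,p.round(1),'pic',((p-box[:2]+.5)*k).round(0)+[X,0])
    x0,y0,x1,y1=box
    I=cv2.resize(c['img'][y0:y1,x0:x1],None,fx=k,fy=k,interpolation=cv2.INTER_CUBIC);o[:I.shape[0],X:X+I.shape[1]]=I[:,:800-X]
cv2.imwrite(f'pics/{sys.argv[2]}.png',o[:,:,::-1])
E
python3 d.py .165 e1
```

```text
top -0.042 [355.9 232.6] pic [220. 217.]
top 0.042 [356.3 189.7] pic [ 224. -224.]
side -0.042 [326.1 146.6] pic [706. 120.]
side 0.042 [292.9 140.8] pic [474.  79.]
```

View pics/e1.png

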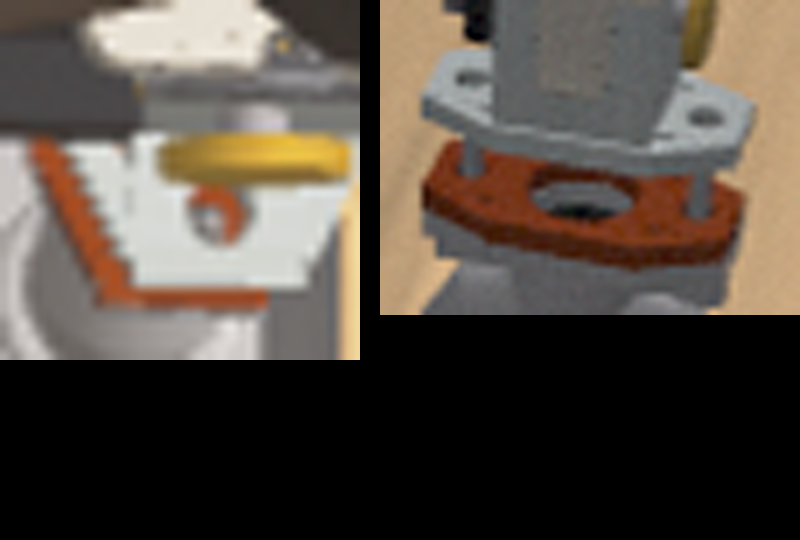

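Call:
{"name": "step_arm", "arguments": {"commands": [[[0, 0, 2], 0], [[0, 0, 2], 0], [[0, 0, 2], 0], [[0, 0, 2], 0], [[0, 0, 2], 0], [[0, 0, 2], 0], [[0, 0, 0], 0]]}}

```text
time_s: 33.88
tcp_pos: [0.4927, -0.1079, 0.1764]
eef_rot: [180.0, 0.0, -2.5]
contact_force: [0.3, -0.7, -8.1]
gripper_width: 0.054
```

```bash
python3 d.py .153 e2
```

```text
top -0.042 [354.8 233.2] pic [209. 223.]
top 0.042 [355.2 190.9] pic [ 213. -212.]
side -0.042 [325.7 150.8] pic [703. 149.]
side 0.042 [292.7 145. ] pic [473. 108.]
```

View pics/e2.png

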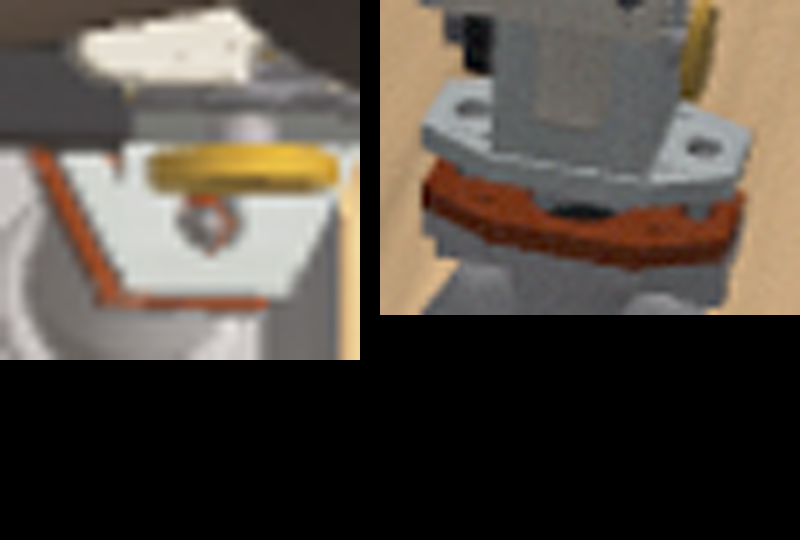

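Call:
{"name": "step_arm", "arguments": {"commands": [[[0, 0, 1.5], 0], [[0, 0, 1.5], 0], [[0, 0, 1.5], 0], [[0, 0, 1.5], 0], [[0, 0, 1.5], 0], [[0, 0, 1.5], 0], [[0, 0, 1.5], 0], [[0, 0, 1], 0], [[0, 0, 0], 0]]}}

```text
time_s: 35.1
tcp_pos: [0.4928, -0.1079, 0.165]
eef_rot: [180.0, 0.0, -2.5]
contact_force: [-0.3, 0.9, -7.4]
gripper_width: 0.0537
```

Call:
{"name": "step_arm", "arguments": {"commands": [[[0, 0, 0.7], 0], [[0, 0, 0.7], 0], [[0, 0, 0.6], 0], [[0, 0, 0], 0]]}}

```text
time_s: 35.6
tcp_pos: [0.4928, -0.1079, 0.163]
eef_rot: [180.0, 0.0, -2.5]
contact_force: [-0.9, 0.4, -7.9]
gripper_width: 0.0542
```

Call:
{"name": "step_arm", "arguments": {"commands": [[[0, 0, 0.6], 0], [[0, 0, 0.6], 0], [[0, 0, 0], 0]]}}

```text
time_s: 35.98
tcp_pos: [0.4928, -0.1079, 0.1618]
eef_rot: [180.0, 0.0, -2.5]
contact_force: [-0.6, -0.1, -7.2]
gripper_width: 0.054
```

Call:
{"name": "step_arm", "arguments": {"commands": [[[0, 0, 0.5], 0], [[0, 0, 0.5], 0], [[0, 0, 0], 0]]}}

```text
time_s: 36.35
tcp_pos: [0.4928, -0.1079, 0.1608]
eef_rot: [180.0, 0.0, -2.5]
contact_force: [-0.7, 0.2, -7.9]
gripper_width: 0.0544
```

Call:
{"name": "step_arm", "arguments": {"commands": [[[0, 0, 0.5], 0], [[0, 0, 0.5], 0], [[0, 0, 0], 0]]}}

```text
time_s: 36.72
tcp_pos: [0.4929, -0.1079, 0.1606]
eef_rot: [180.0, -0.0, -2.5]
contact_force: [-4.6, 2.2, 5.4]
gripper_width: 0.0536
```

```bash
python3 d.py .138 e3
```

```text
top -0.042 [353.6 234. ] pic [196. 231.]
top 0.042 [354.  192.4] pic [ 201. -197.]
side -0.042 [325.2 156. ] pic [700. 186.]
side 0.042 [292.6 150.1] pic [472. 144.]
```

View pics/e3.png

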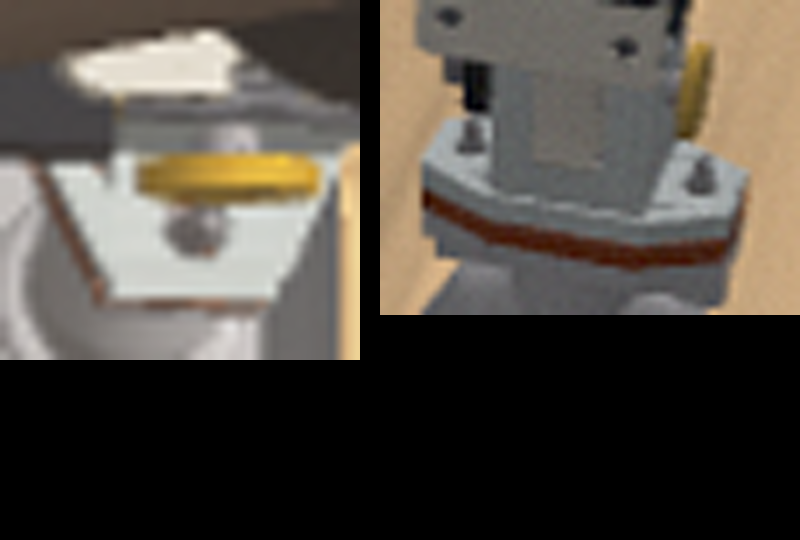

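Call:
{"name": "step_arm", "arguments": {"commands": [[[0, 0, -0.4], 0], [[0, 0, 0], 0]]}}

```text
time_s: 37.08
tcp_pos: [0.4929, -0.1079, 0.1606]
eef_rot: [180.0, -0.0, -2.5]
contact_force: [-5.0, 1.5, 3.6]
gripper_width: 0.054
```

Call:
{"name": "step_arm", "arguments": {"commands": [[[0, 0, 0], 0], [[0, 0, 0], 0], [[0, 0, 0], 0], [[0, 0, 0], 0], [[0, 0, 0], 0], [[0, 0, -5], 0], [[0, 0, -15], 0], [[0, 0, -25], 0], [[0, 0, -30], 0], [[0, 0, -30], 0], [[-10, 0, -30], 0], [[-20, -20, -20], 0], [[-20, -50, 0], 0], [[0, -55, 0], 0], [[0, -55, 0], 0], [[0, -55, 0], 0], [[0, -40, 0], 0], [[0, 0, 0], 0], [[0, 0, 0], 0]], "gripper": 0}}

```text
time_s: 39.45
tcp_pos: [0.455, 0.169, 0.316]
eef_rot: [-180.0, -0.0, -2.5]
contact_force: [0.8, -0.9, 0.1]
gripper_width: 0.0875
```

```bash
python3 look.py f1 100,60,380,340 60,60,480,270
python3 d.py .138 f2
python3 - <<'E'
from h import *
for n in('top','side'):
    c=cam(n);C=cloud(c);h=cv2.cvtColor(c['img'],cv2.COLOR_RGB2HSV)
    for lo,hi,nm in((.205,.216,'rim'),(.192,.203,'blk'),(.133,.144,'flange')):
        q=(C[...,2]>lo)&(C[...,2]<hi)&(abs(C[...,1]+.11)<.07)&(abs(C[...,0]-.494)<.08)
        if q.sum()>20:
            Q=C[q];rr=cv2.minAreaRect((Q[:,:2]*1000).astype(np.float32)); c0=Q.mean(0);nn=np.linalg.svd(Q-c0,full_matrices=False)[2][2]
            print(n,nm,q.sum(),np.round(rr[0],1),np.round(rr[1],1),round(rr[2],1),'z',np.median(Q[:,2]).round(4),'tilt',np.degrees(np.arccos(abs(nn[2]))).round(1))
E
```

```text
top -0.042 [353.6 234. ] pic [196. 231.]
top 0.042 [354.  192.4] pic [ 201. -197.]
side -0.042 [325.2 156. ] pic [700. 186.]
side 0.042 [292.6 150.1] pic [472. 144.]
top rim 242 [ 493.9 -108.3] [51.6 52.1] 21.9 z 0.2097 tilt 0.3
top blk 323 [ 488.9 -107.9] [54.5 67.5] 89.0 z 0.1982 tilt 1.1
top flange 315 [ 495.1 -108.1] [ 57.8 111.7] 89.4 z 0.1382 tilt 0.9
side flange 203 [465.9 -93.6] [73.3 48.1] 51.8 z 0.1368 tilt 2.2
```

View pics/f1.png

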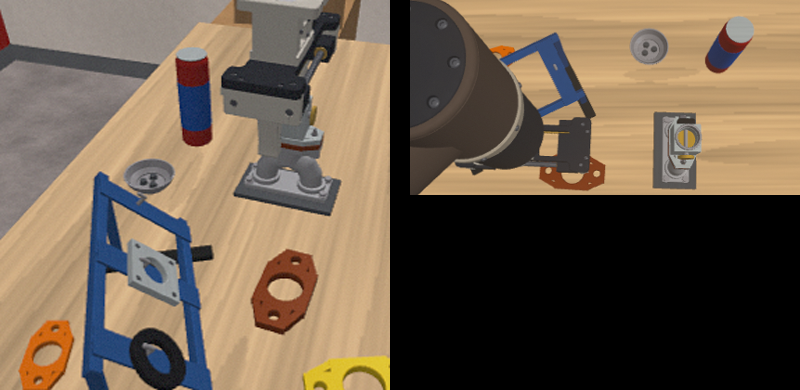

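View pics/f2.png

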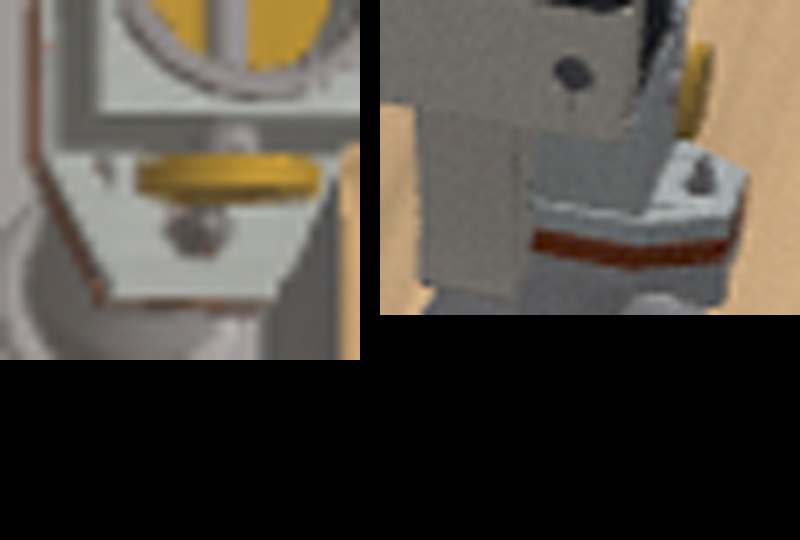

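Call:
{"name": "step_arm", "arguments": {"commands": [[[0, -50, -10], 0], [[0, -50, -10], 0], [[0, -50, 0], 0], [[0, -50, 0], 0], [[0, -40, 0], 0], [[0, 0, 0], 0], [[0, 0, 0], 0]]}}

```text
time_s: 40.62
tcp_pos: [0.4658, 0.4084, 0.335]
eef_rot: [180.0, 0.0, -2.5]
contact_force: [-0.6, -0.5, -0.2]
gripper_width: 0.0874
```

```bash
python3 look.py f3 255,80,365,190 60,60,480,270; python3 chk.py
python3 - <<'E'
from h import *
c=cam('top');C=cloud(c)
for lo,hi,nm,b in((.205,.216,'rim',(.494,-.11,.08)),(.133,.144,'flange',(.494,-.11,.08)),(.112,.150,'stack',(.494,-.11,.08)),(.19,.21,'can',(.724,-.227,.06)),(.015,.04,'dish',(.756,-.052,.07))):
    q=(C[...,2]>lo)&(C[...,2]<hi)&(abs(C[...,1]-b[1])<b[2])&(abs(C[...,0]-b[0])<b[2])
    Q=C[q];rr=cv2.minAreaRect((Q[:,:2]*1000).astype(np.float32));print(nm,q.sum(),np.round(rr[0],1),np.round(rr[1],1),round(rr[2],1),np.median(Q[:,2]).round(4))
E
```

```text
top 0
side 74
tilt 46.97 [ 0.121 -0.721  0.682] [ 0.4736 -0.0797  0.1218]
((471.06121826171875, -71.71894836425781), (63.21699523925781, 15.814690589904785), 11.929838180541992)
rim 236 [ 493.9 -108.1] [51.7 51.7] 20.0 0.2098
flange 319 [ 494.2 -108.6] [ 58.  112.6] 88.5 0.1381
stack 442 [ 494.  -108.3] [ 59.8 112.7] 87.4 0.1378
can 759 [ 723.  -227.3] [60.  61.3] 86.6 0.1997
dish 527 [756.7 -50.7] [96.3 97.6] 20.6 0.024
```

View pics/f3.png

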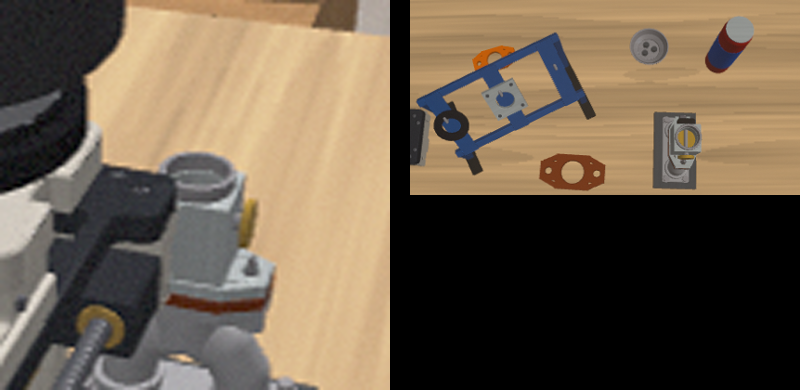

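All in place: flange yaw −1.5° against the pad's about −2.5°, height correct, bystanders undisturbed. Handing in.

```bash
python3 -c "
from h import *
print(close_job())"
```

```text
the job is handed in; nothing more can be done
None
```

The spacer is on the manifold pad over both studs, the throttle body is seated on top of it, and I handed the job in at about 41 s. No verdict was reported.

**What I did:** I lifted the spacer up the slope and off its hook. I then pressed its lower ear on the bare bench so it turned in the grip from 45° to about 9°. Lowering it over the studs let the pad press it flat, and I let go. I carried the throttle body over, corrected it by 1.8 mm against the stud positions, and set it down with about 13 N of contact force. Then I released it and moved the arm away.

**Last checks:**
- **Spacer:** 0.2–0.4° tilt and top face at about 0.128 m, both measured after release and before the throttle body went on. Afterwards only its edge was visible, so I did not remeasure its exact sideways position; the studs limit it to about 2 mm.
- **Throttle body:** flange top at 0.138 m and rim at 0.210 m, as expected. It sits about 1–1.6 mm from the measured pad centre and about 1° off the pad's yaw. An earlier reading gave about 2°; the limit is 4.6°.
- **Bystanders:** the dish and can read within about 1 mm of their starting positions. The other two plates are still on their hooks, judged by eye only.

**Disagreement:** the side camera read 2–5 mm differently from the top camera in y, so I relied on the top view. In the last pictures the arm blocked much of the side view of the stack.

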